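# Set up the strap pressing board: bed the stone under its lip, bring the roller to the line

### The job

Get the pressing board ready for glued straps: fit the stone block into its pocket by tucking one end under the steel lip first and then lowering the other end, until it lies flat on the pocket floor. Then roll the metal roller along the board, without lifting it off, until it rests centred over the ruled black line and parallel to it; do not let it run past the line. Leave the mug, tape and hammer where they are.

Things in the scene. Friction and masses are not known exactly. Their poses are not given: they have to be found in the camera images.
- block_center (a point): Centre of the loose stone block (plain marble, 120 x 50 x 30 mm, about 0.5 kg), which starts flat on the bench beside the board, on either side. x runs along its 120 mm length, y across its 50 mm width, z up through its 30 mm thickness. Its two ends are alike: either may go under the lip.
- board: Plywood pressing board, 170 x 340 x 18 mm, screwed to the bench; it carries the pocket near its +y end and the ruled line. Origin on the bench, 10 mm from its middle towards +y; axes parallel to those of the pocket and line. Its deck is 18 mm above the bench.
- pocket (a point): Centre of the pocket's floor, which is the board's deck. x: along its length, away from the lip; y: across, away from the ruled line; z up. 125 mm long, 53 mm wide. The -x end wall is tall and carries the lip; the +x wall is 8 mm high. Each side has two cheeks 8 mm high, one at each end; the middle 68 mm of each side is open for fingers. Walls and cheeks are 12 mm thick.
- lip (a point): Middle of the free edge of the steel lip, at its underside, 34 mm above the pocket's floor. Axes as the pocket's. The lip is 6 mm thick and covers the last 9 mm of the pocket's length at its -x end, so the block must go in tilted, that end first.
- line (a point): Middle of the ruled black line on the deck, 120 mm from the pocket's centre. x: along the line (160 mm long, 3 mm wide, parallel to the pocket's x); y: across it, towards the pocket; z up. The deck is bare from here to its end 150 mm away on the -y side, where the roller starts.
- roller_center (a point): Centre of the loose aluminium roller, a cylinder 40 mm in diameter with its surface 100 mm long, plus thin end stubs of 8 mm each; 0.3 kg. x is its axis, roughly parallel to the line; y and z turn as it rolls. It lies on the deck 70 to 105 mm on the -y side of the line. It rolls easily but stops within a few mm when pushed slowly and let go.
- mug: White mug, 80 mm in diameter, 85 mm high, standing on the bench on the other side of the board from the block; origin at the centre of its underside. Leave alone.
- tape: Roll of pale tape lying flat, 100 mm in diameter, 25 mm high; origin at the centre of its underside. Leave alone.
- hammer: Hammer lying on the bench, at the board's right-hand (-y) end; origin under its middle. Leave alone.
Things that resemble listed ones, but are neither listed nor needed, are in the scene too. Leave any orange or yellow look-alike of the part that bears roller_center alone.

How it is judged:
By the outcome, as a careful person would: the job done as asked, in the order asked, and still so for the second after the job is handed in, with the robot touching nothing.
It also fails if it takes over 72 s, if anything falls off the work surface, if the arm or the gripper's body presses on something with over 40 N, if the wrist force passes 120 N, or if a joint passes its speed limit or range.

### The arm

A 6-joint arm with a two-finger parallel gripper is mounted at the origin on the work surface. World frame = base frame: x ahead of the robot, y to its left, z up, the work surface at z = 0. Lengths are in m, angles in rad, forces in N, time in s.
With the tool pointing down it reaches from about 0.425 to 0.95 m from the base axis. Payload 3.5 kg.
Tool frame: the origin (TCP) lies at the very end of the fingers, on their centre line; the grasp point (between the pads) lies behind it (ctrl.grasp_offset is the z of the grasp point in the tool frame, in m); z points along the fingers, x is the direction in which the jaws open and shut, and the axes are right-handed (so a half turn about z gives the same grasp; the last joint's range is limited). The gripper opens to 85 mm and grips with 20 to 120 N. Pads are 22 mm wide; open, the fingers measure 114 mm over their backs; the gripper's body (76 mm by 85 mm) begins 54 mm behind the grasp point. The pads swing forward as they close: fully open they stand 13 mm farther back than shut.
Start: joints at [-1.497, 0.286, 1.577, -0, 1.279, -0.15], TCP at [0.15, -0.658, 0.231] pointing down, gripper open.
Joint ranges: [-2.77, 2.77], [-0.9, 2.22], [0.21, 2.48], [-1.53, 4.67], [0.24, 2.81], [-2.84, 2.84]. Speed limits (rad/s): [2.79, 2.79, 3.14, 3.14, 3.14, 3.14].

### API

Orientations are given as a unit quaternion [x, y, z, w].
In Python, from plant import ctrl gives the robot as it stands.
- The arm moves only by the shell command python3 -m jog 'ROWS' [FORCE]. ROWS is JSON, a list of rows, each an object with "grip": the closure, from 0 (fully open) to 1 (shut); "xyz": the shift along the tool's x, y, z in m, a list of three; "dr": the turn, a rotation vector about the tool's x, y, z in rad, a list of three. A call has 1 to 12 rows; each row is the pose to reach, as a shift and turn from the pose commanded when the call began, along the tool's axes at that moment; what a row does not reach only later rows make up. A row lasts 1/12 s, in which the tool goes at most 41.7 mm and 7.16 degrees, less where a joint would pass 70% of its speed; a pose out of reach is approached as far as the arm can. A call with a gripper value outside its range is refused whole. The fingers move at their own pace and stop on an object; FORCE is the grip in N (left out, the last holds). Time passes only in rows, so rows that repeat a pose let the fingers close. It gives the time, the measured TCP pose, the force and the opening at its end, in the units of the state.
- ctrl.get_state(): the state, without advancing time (a new reading comes with each control period).
- ctrl.read_camera(name): name is "scene" or "top" or "wrist"; returns the picture (480x640x3 uint8, red, green, blue); there is no depth.
- ctrl.get_calibration(name): a dict with "mtx" (3x3 intrinsics, pixels), "k1" (the pictures are not rectified: a ray, as slopes to the right and down, at radius r is drawn at 1 + k1 r^2 times it, then the intrinsics apply), "R" (3x3) and "t" (3): a world point X has camera coordinates R X + t; the wrist camera has in their place "hand_eye" (4x4, takes a point from camera to tool coordinates, whose origin is the TCP and whose axes are the tool frame's). Camera axes: x right, y down, z forward; pixel columns grow to the right and rows downward; lengths in m; the calibration is good to about 2 mm. A picture is of the moment at which its call begins: read the wrist's pose just before it. get_calibration takes no time and is no camera call.
- ctrl.sign_off(): hands the job in, once; it reports no verdict.
The state is a dict: "time": time; "qpos": joint angles; "dq": joint speeds; "joint_efforts": joint torques, N m; "eef_pos": TCP position; "tcp_rot": TCP orientation; "contact_force": force on the tool from outside, world axes, zero at the start; "wrist_torque": the same for the moment, N m; "opening": opening from 0.0 (shut) to 1.0 (fully open).
Only numpy, scipy, OpenCV 4.12 (cv2) and the standard library are available. Lean on these libraries where they do the work, as an engineer would, in place of code of your own. Each camera call takes 0.05 s, during which the arm holds its last target.

## Working session

There is one attempt and no reset: what is moved stays moved. The work goes in short steps, Python scripts to look and compute and a shell command to move; the robot and the scene stay as the last step left them, time stands still between calls to the robot, and variables do not carry over. Pictures are saved under pics/ and viewed, and the job is handed in when it is done.

```bash
mkdir -p pics; ls
python3 - <<'E'
from plant import ctrl
import cv2
for n in("scene","top","wrist"):
    cv2.imwrite(f"pics/{n}0.png",ctrl.read_camera(n)[:,:,::-1]); c=ctrl.get_calibration(n); print(n,c)
print(ctrl.get_state(),ctrl.grasp_offset)
E
```

```text
pics
scene {'mtx': array([[619.65694304,   0.        , 317.96453805],
       [  0.        , 619.65694304, 247.78035761],
       [  0.        ,   0.        ,   1.        ]]), 'k1': -0.2167382167677865, 'R': array([[-0.05848486,  0.99828068,  0.00389822],
       [ 0.53437426,  0.0346045 , -0.84453933],
       [-0.8432222 , -0.04730966, -0.53547934]]), 't': array([ 0.02075229, -0.23723162,  1.74549831])}
top {'mtx': array([[466.3821481 ,   0.        , 323.48246612],
       [  0.        , 466.3821481 , 242.27655093],
       [  0.        ,   0.        ,   1.        ]]), 'k1': -0.11214799611845827, 'R': array([[ 0.00465717, -0.99990976, -0.01260058],
       [-0.99161447, -0.00299043, -0.12919673],
       [ 0.12914739,  0.01309661, -0.99153892]]), 't': array([0.00817516, 0.56522031, 0.94078051])}
wrist {'mtx': array([[420.86972585,   0.        , 321.31668837],
       [  0.        , 420.86972585, 232.70011877],
       [  0.        ,   0.        ,   1.        ]]), 'k1': -0.07035024260631564, 'hand_eye': array([[ 9.99999858e-01,  3.50988998e-04, -4.00421150e-04,
         5.46568898e-05],
     
[... 242 characters left out ...]
0e+00]])}
{'time': 0.15, 'qpos': array([-1.49695210e+00,  2.87000519e-01,  1.57785807e+00,  4.05144546e-06,
        1.27862432e+00, -1.49966144e-01]), 'dq': array([ 0.0021128 , -0.00244432, -0.00507544, -0.00090697,  0.00031243,
       -0.00077217]), 'joint_efforts': array([-4.83012682e-04, -4.06603932e+01, -2.93142539e+01, -1.63414152e-04,
        3.91586887e-03,  6.14408961e-06]), 'eef_pos': array([ 0.14982693, -0.65762444,  0.23022998]), 'tcp_rot': array([ 7.81647083e-01, -6.23720245e-01, -6.40970436e-04, -6.94571610e-04]), 'contact_force': array([-0.23916153,  0.24145581,  0.17808047]), 'wrist_torque': array([-0.01935409,  0.01149087,  0.00939838]), 'opening': 0.9967293509011621} -0.0187
```

View pics/scene0.png

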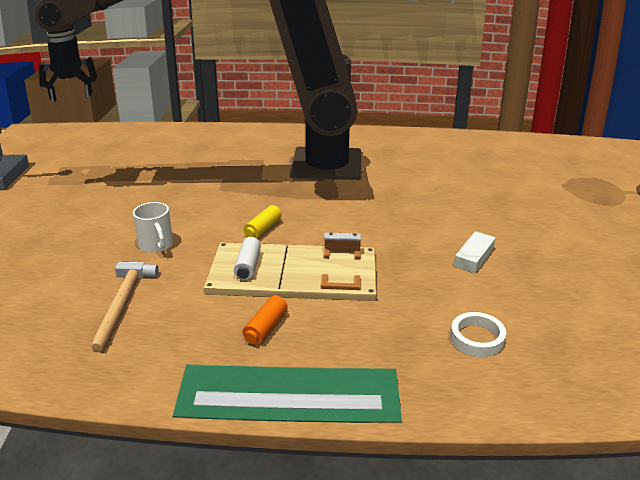

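View pics/top0.png

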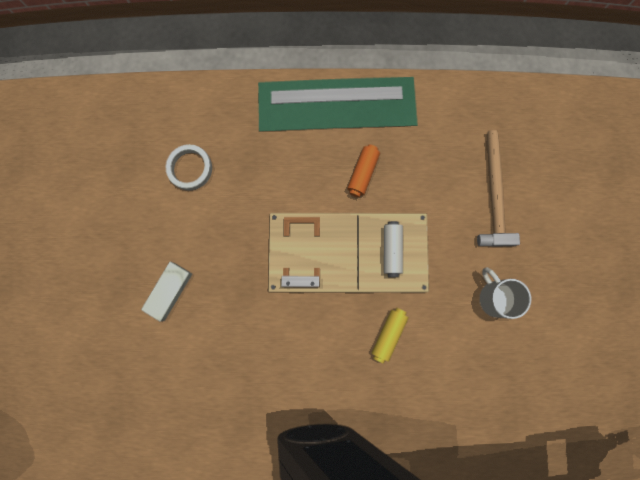

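View pics/wrist0.png

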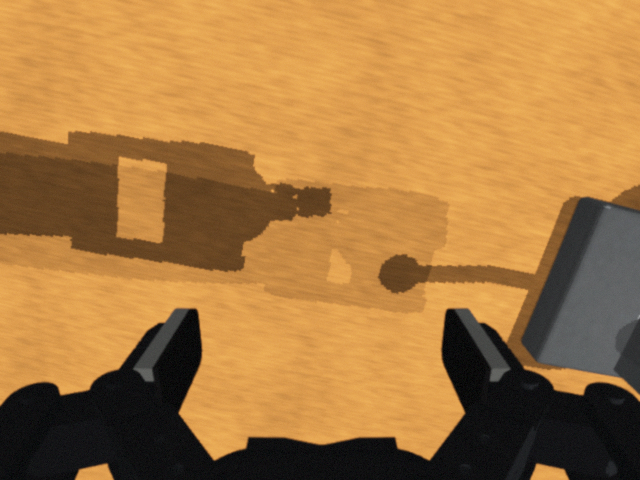

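The top view shows the block at about (166,291), the board from (269,213) to (428,292) with the lip at its lower (near-robot) side at (300,281), the line at column 358 and the roller at (393,250). Next I measure them.

```bash
cat > h.py <<'E'
import numpy as np, cv2
from scipy.spatial.transform import Rotation as Ro
from plant import ctrl
def cal(n,st=None):
    c=ctrl.get_calibration(n); D=np.array([c["k1"],0,0,0,0.])
    if n=="wrist":
        T=np.eye(4);T[:3,:3]=Ro.from_quat(st["tcp_rot"]).as_matrix();T[:3,3]=st["eef_pos"]
        W=T@c["hand_eye"]; R=W[:3,:3].T; t=-R@W[:3,3]
    else: R,t=np.array(c["R"]),np.array(c["t"])
    return c["mtx"],D,R,t
def onz(px,z,C):
    K,D,R,t=C; u=cv2.undistortPoints(np.array(px,float).reshape(-1,1,2),K,D).reshape(-1,2)
    d=np.c_[u,np.ones(len(u))]@R; o=-R.T@t
    return o+d*((z-o[2])/d[:,2])[:,None]
def proj(X,C):
    K,D,R,t=C; return cv2.projectPoints(np.array(X,float).reshape(-1,1,3),cv2.Rodrigues(R)[0],t,K,D)[0].reshape(-1,2)
def tri(pa,Ca,pb,Cb):
    o=[];d=[]
    for p,C in((pa,Ca),(pb,Cb)):
        a=onz([p],0,C)[0];b=onz([p],.3,C)[0];v=(b-a)/np.linalg.norm(b-a);o.append(a);d.append(v)
    A=sum(np.eye(3)-np.outer(v,v) for v in d);B=sum((np.eye(3)-np.outer(v,v))@q for v,q in zip(d,o))
    x=np.linalg.solve(A,B); return x,[np.linalg.norm(np.cross(x-q,v)) for q,v in zip(o,d)]
def zoom(im,x0,y0,x1,y1,s,name):
    cv2.imwrite(name,cv2.resize(im[y0:y1,x0:x1,::-1],None,fx=s,fy=s,interpolation=cv2.INTER_CUBIC))
E
python3 - <<'E'
from h import *
C=cal("top")
im=cv2.imread("pics/top0.png")[:,:,::-1]
zoom(im,130,250,200,330,7,"pics/zb.png"); zoom(im,260,200,440,310,4.4,"pics/zboard.png")
s=cv2.imread("pics/scene0.png")[:,:,::-1]; zoom(s,195,225,390,310,4,"pics/zs.png")
zoom(s,440,220,510,285,8,"pics/zsb.png")
E
```

```text
(no output)
```

View pics/zb.png

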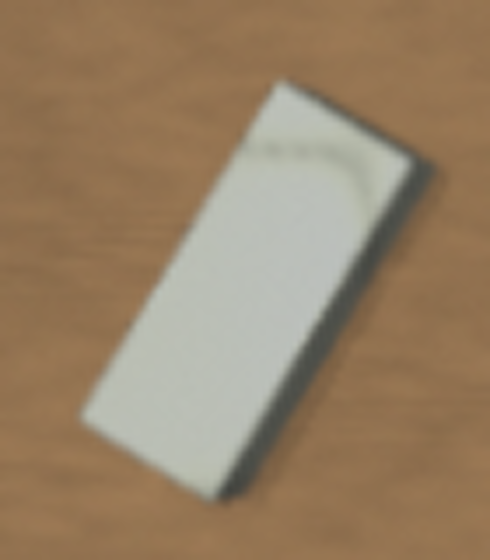

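View pics/zboard.png

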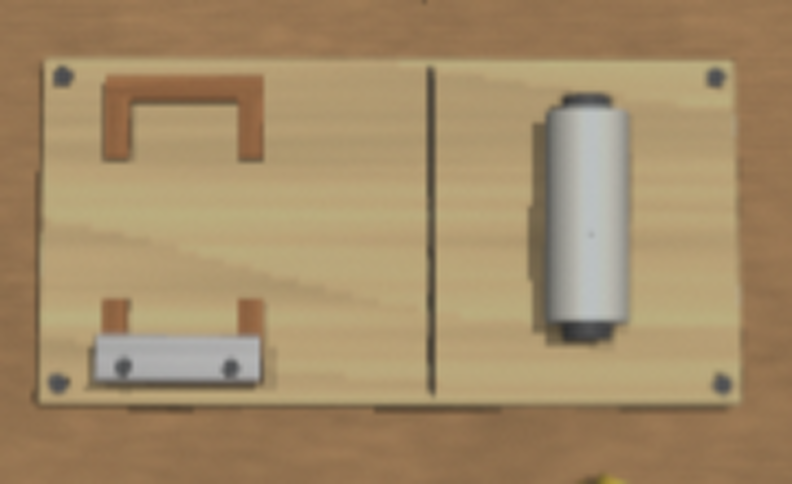

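View pics/zs.png

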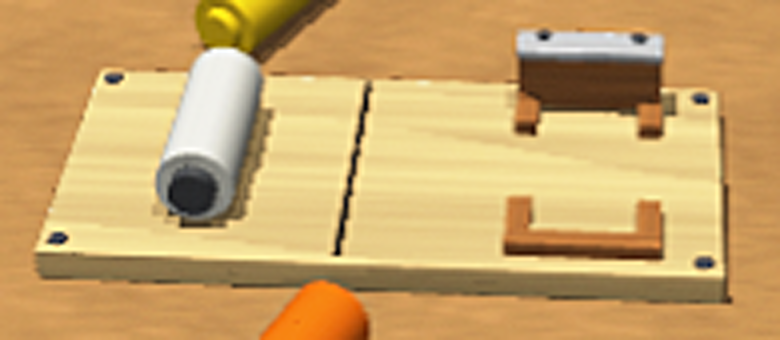

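View pics/zsb.png

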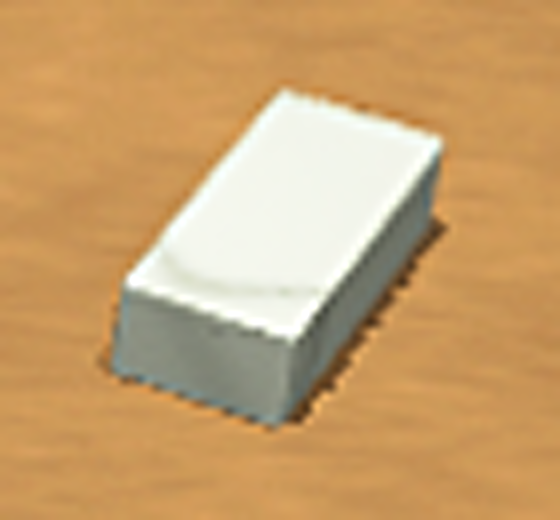

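```bash
cat > m1.py <<'E'
from h import *
np.set_printoptions(precision=4,suppress=True)
C=cal("top");S=cal("scene")
def u(p,x0,y0,s): return [((a+.5)/s-.5+x0,(b+.5)/s-.5+y0) for a,b in p]
b=onz(u([(282,82),(413,160),(218,500),(82,417)],130,250,7),.03,C)
print("block top",b,b.mean(0),[np.linalg.norm(b[i]-b[(i+1)%4]) for i in range(4)])
b2=onz(u([(128,285),(292,338),(442,142),(286,92)],440,220,8),.03,S); print("scene",b2,b2.mean(0))
for X in(b,b2):
    d=(X[0]+X[1]-X[2]-X[3]) if X is b else (X[0]+X[1]-X[2]-X[3]); print("yaw",np.degrees(np.arctan2(d[1],d[0])))
q=lambda p,z:onz(u(p,260,200,4.4),z,C); qs=lambda p,z:onz(u(p,195,225,4),z,S)
print("board top",q([(44,61),(734,61),(740,404),(39,404)],.018)); print("bs",qs([(102,70),(40,252),(722,275),(717,90)],.018))
print("line",q([(431,68),(432,394)],.018),qs([(368,85),(338,252)],.018))
print("pocket walls outer top(z=.026)",q([(105,76),(263,76),(263,160),(105,160)],.026), "inner +x wall",q([(130,103),(238,103)],.026),"low cheeks",q([(104,298),(128,298),(238,298),(263,298)],.026))
print("scene outer wall +x",qs([(508,240),(662,242)],.026), qs([(530,230),(638,231)],.026))
print("lip top z=.058",q([(98,336),(261,336)],.058),qs([(520,57),(662,57)],.058))
print("roller centre z .038 silhouettes",q([(549,105),(628,109),(624,322),(547,322)],.038),"stub mid",q([(588,95),(586,341)],.038))
E
python3 m1.py
```

```text
block top [[0.5241 0.3383 0.03  ]
 [0.5007 0.2964 0.03  ]
 [0.3975 0.3532 0.03  ]
 [0.4217 0.3968 0.03  ]] [0.461  0.3462 0.03  ] [np.float64(0.04800067584551184), np.float64(0.1177687554946736), np.float64(0.0499090107120779), np.float64(0.11804102642572697)]
scene [[0.5012 0.2992 0.03  ]
 [0.524  0.3396 0.03  ]
 [0.4219 0.3984 0.03  ]
 [0.3976 0.3579 0.03  ]] [0.4612 0.3488 0.03  ]
yaw -29.279078088078144
yaw -29.735239952518633
board top [[ 0.63    0.1273  0.018 ]
 [ 0.631  -0.2116  0.018 ]
 [ 0.4634 -0.2106  0.018 ]
 [ 0.4624  0.1265  0.018 ]]
bs [[ 0.4627 -0.2093  0.018 ]
 [ 0.6329 -0.2077  0.018 ]
 [ 0.6297  0.1272  0.018 ]
 [ 0.4615  0.1276  0.018 ]]
line [[ 0.6269 -0.0625  0.018 ]
 [ 0.4681 -0.0623  0.018 ]] [[ 0.4686 -0.0615  0.018 ]
 [ 0.6226 -0.0607  0.018 ]]
pocket walls outer top(z=.026) [[0.6211 0.0963 0.026 ]
 [0.6212 0.0195 0.026 ]
 [0.58   0.0192 0.026 ]
 [0.5798 0.0956 0.026 ]] inner +x wall [[0.6078 0.0839 0.026 ]
 [0.6079 0.0315 0.026 ]] low cheeks [[0.513  0.0951 0.026 ]
 [0.5131 0.0836 0.026 ]
 [0.5133 0.0308 0.026 ]
 [0.5133 0.0189 0.026 ]]
scene outer wall +x [[0.6182 0.0225 0.026 ]
 [0.6152 0.0976 0.026 ]] [[0.6092 0.0328 0.026 ]
 [0.6067 0.0858 0.026 ]]
lip top z=.058 [[0.493  0.0944 0.058 ]
 [0.4933 0.019  0.058 ]] [[0.4994 0.0222 0.058 ]
 [0.4946 0.0962 0.058 ]]
roller centre z .038 silhouettes [[ 0.6053 -0.1177  0.038 ]
 [ 0.6035 -0.1556  0.038 ]
 [ 0.5015 -0.152   0.038 ]
 [ 0.5015 -0.1155  0.038 ]] stub mid [[ 0.6102 -0.1365  0.038 ]
 [ 0.4925 -0.1339  0.038 ]]
```

```bash
cat > go.py <<'E'
import sys
from h import *
# usage: go.py x y z yawdeg tiltdeg  (tilt>0: +x' end up, rotation about world -y)
x,y,z,yaw=map(float,sys.argv[1:5]); tilt=float(sys.argv[5]) if len(sys.argv)>5 else 0
st=ctrl.get_state(); R0=Ro.from_quat(st["tcp_rot"])
a=np.radians(yaw); c,s=np.cos(a),np.sin(a)
R1=Ro.from_euler("y",-tilt,degrees=True)*Ro.from_matrix(np.array([[c,s,0],[s,-c,0],[0,0,-1]]))
sh=R0.inv().apply(np.array([x,y,z])-st["eef_pos"]); dr=(R0.inv()*R1).as_rotvec()
print("t",st["time"],"pos",st["eef_pos"].round(4),"xyz",sh.round(4),"dr",dr.round(4),"deg",np.degrees(np.linalg.norm(dr)).round(2),"rows>=",max(np.linalg.norm(sh)/.0417,np.degrees(np.linalg.norm(dr))/7.16).round(1), "F",st["contact_force"].round(1),"op",round(st["opening"],3))
E
python3 go.py .5 -.25 .25 -20
```

```text
t 0.15 pos [ 0.1498 -0.6576  0.2302] xyz [-0.3198 -0.4319 -0.019 ] dr [-0.0012  0.0016 -0.9979] deg 57.18 rows>= 12.9 F [-0.2  0.2  0.2] op 0.997
```

```bash
python3 -m jog '[{"grip":0,"xyz":[-0.32,-0.43,-0.019],"dr":[0,0,-1.0]},{"grip":0,"xyz":[-0.32,-0.43,-0.019],"dr":[0,0,-1.0]},{"grip":0,"xyz":[-0.32,-0.43,-0.019],"dr":[0,0,-1.0]},{"grip":0,"xyz":[-0.32,-0.43,-0.019],"dr":[0,0,-1.0]},{"grip":0,"xyz":[-0.32,-0.43,-0.019],"dr":[0,0,-1.0]},{"grip":0,"xyz":[-0.32,-0.43,-0.019],"dr":[0,0,-1.0]},{"grip":0,"xyz":[-0.32,-0.43,-0.019],"dr":[0,0,-1.0]},{"grip":0,"xyz":[-0.32,-0.43,-0.019],"dr":[0,0,-1.0]},{"grip":0,"xyz":[-0.32,-0.43,-0.019],"dr":[0,0,-1.0]},{"grip":0,"xyz":[-0.32,-0.43,-0.019],"dr":[0,0,-1.0]},{"grip":0,"xyz":[-0.32,-0.43,-0.019],"dr":[0,0,-1.0]},{"grip":0,"xyz":[-0.32,-0.43,-0.019],"dr":[0,0,-1.0]}]'; python3 go.py .48 .0 .27 60
```

```text
time: 1.15
eef_pos: [0.4753, -0.2763, 0.249]
tcp_rot: [0.985, -0.173, -0.0, -0.0]
contact_force: [-0.2, -1.1, 0.8]
opening: 0.996
t 1.15 pos [ 0.4753 -0.2763  0.249 ] xyz [-0.0896 -0.2614 -0.021 ] dr [-1.0000e-04  1.0000e-04 -1.3942e+00] deg 79.88 rows>= 11.2 F [-0.2 -1.1  0.8] op 0.996
```

```bash
python3 go.py .461 .347 .20 60.5
```

```text
t 1.15 pos [ 0.4753 -0.2763  0.249 ] xyz [-0.2254 -0.5813  0.049 ] dr [-1.000e-04  1.000e-04 -1.403e+00] deg 80.38 rows>= 15.0 F [-0.2 -1.1  0.8] op 0.996
```

```bash
python3 -m jog '[{"grip":0,"xyz":[-0.225,-0.58,0.049],"dr":[0,0,-1.4]},{"grip":0,"xyz":[-0.225,-0.58,0.049],"dr":[0,0,-1.4]},{"grip":0,"xyz":[-0.225,-0.58,0.049],"dr":[0,0,-1.4]},{"grip":0,"xyz":[-0.225,-0.58,0.049],"dr":[0,0,-1.4]},{"grip":0,"xyz":[-0.225,-0.58,0.049],"dr":[0,0,-1.4]},{"grip":0,"xyz":[-0.225,-0.58,0.049],"dr":[0,0,-1.4]},{"grip":0,"xyz":[-0.225,-0.58,0.049],"dr":[0,0,-1.4]},{"grip":0,"xyz":[-0.225,-0.58,0.049],"dr":[0,0,-1.4]},{"grip":0,"xyz":[-0.225,-0.58,0.049],"dr":[0,0,-1.4]},{"grip":0,"xyz":[-0.225,-0.58,0.049],"dr":[0,0,-1.4]},{"grip":0,"xyz":[-0.225,-0.58,0.049],"dr":[0,0,-1.4]},{"grip":0,"xyz":[-0.225,-0.58,0.049],"dr":[0,0,-1.4]}]'; python3 go.py .461 .347 .20 60.5
```

```text
time: 2.15
eef_pos: [0.4622, 0.2221, 0.2096]
tcp_rot: [0.863, 0.505, 0.0, 0.0]
contact_force: [0.8, -0.9, 0.6]
opening: 1.004
t 2.15 pos [0.4622 0.2221 0.2096] xyz [ 0.1082 -0.0624  0.0096] dr [ 0.0002 -0.0001  0.002 ] deg 0.12 rows>= 3.0 F [ 0.8 -0.9  0.6] op 1.004
```

```bash
python3 -m jog '[{"grip":0,"xyz":[0.108,-0.062,0.01],"dr":[0,0,0]},{"grip":0,"xyz":[0.108,-0.062,0.01],"dr":[0,0,0]},{"grip":0,"xyz":[0.108,-0.062,0.01],"dr":[0,0,0]},{"grip":0,"xyz":[0.108,-0.062,0.01],"dr":[0,0,0]},{"grip":0,"xyz":[0.108,-0.062,0.01],"dr":[0,0,0]}]'; python3 go.py .461 .347 .20 60.5
python3 - <<'E'
from h import *
st=ctrl.get_state(); im=ctrl.read_camera("wrist"); cv2.imwrite("pics/w1.png",im[:,:,::-1]); C=cal("wrist",st)
g=cv2.inRange(cv2.cvtColor(im,cv2.COLOR_RGB2HSV),(0,0,120),(180,60,255))
cs,_=cv2.findContours(g,cv2.RETR_EXTERNAL,cv2.CHAIN_APPROX_NONE); c=max(cs,key=cv2.contourArea)
print(cv2.contourArea(c),cv2.minAreaRect(c)); p=cv2.boxPoints(cv2.minAreaRect(c)); X=onz(p,.03,C); print(p,X,X.mean(0))
E
```

```text
time: 2.57
eef_pos: [0.4616, 0.3463, 0.1987]
tcp_rot: [0.864, 0.504, -0.001, 0.0]
contact_force: [0.2, -0.6, -0.6]
opening: 1.001
t 2.5667 pos [0.4616 0.3463 0.1987] xyz [ 0.0004 -0.0009 -0.0013] dr [-0.0009  0.0017  0.001 ] deg 0.13 rows>= 0.0 F [ 0.2 -0.6 -0.6] op 1.001
9617.0 ((320.5, 200.5), (151.0, 67.0), 90.0)
[[287. 125.]
 [354. 125.]
 [354. 276.]
 [287. 276.]] [[0.39800374 0.35459891 0.03      ]
 [0.4216451  0.39650369 0.03      ]
 [0.52516543 0.34114482 0.03      ]
 [0.4988803  0.29448988 0.03      ]] [0.46092364 0.34668432 0.03      ]
```

View pics/w1.png

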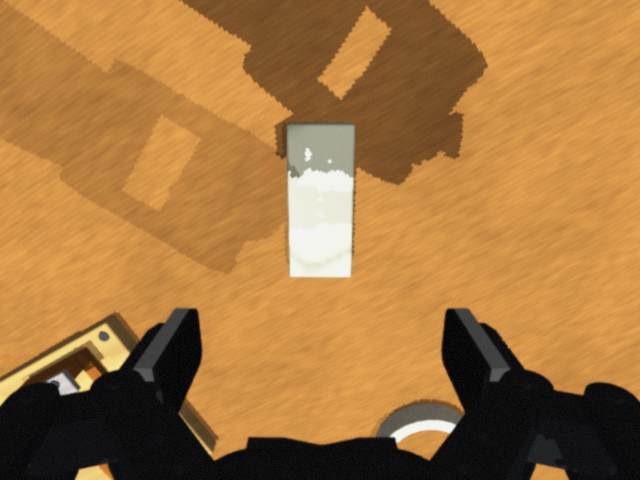

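The wrist image shows the block centred ahead of the jaws at columns 287–354, with its long sides vertical. Next I check how far back the open fingertips stand.

Run:
```python
from h import *
st={"tcp_rot":[0,0,0,1],"eef_pos":np.zeros(3)}; C=cal("wrist",st)
for z in(0,-.0065,-.013,-.0187,-.026,-.0317):
  print(z,proj([[-.0425,-.011,z],[-.0425,.011,z],[.0425,-.011,z],[.057,-.011,z]],C).round(0).tolist())
```

```text
0 [[204.0, 286.0], [209.0, 338.0], [434.0, 286.0], [473.0, 286.0]]
-0.0065 [[199.0, 293.0], [205.0, 347.0], [439.0, 294.0], [479.0, 293.0]]
-0.013 [[194.0, 302.0], [200.0, 357.0], [444.0, 302.0], [486.0, 302.0]]
-0.0187 [[189.0, 310.0], [195.0, 367.0], [448.0, 310.0], [492.0, 309.0]]
-0.026 [[182.0, 321.0], [189.0, 380.0], [455.0, 321.0], [501.0, 320.0]]
-0.0317 [[176.0, 330.0], [184.0, 391.0], [461.0, 330.0], [508.0, 330.0]]
```

```bash
python3 -m jog '[{"grip":0,"xyz":[0,-0.001,0.04],"dr":[0,0,0]},{"grip":0,"xyz":[0,-0.001,0.08],"dr":[0,0,0]},{"grip":0,"xyz":[0,-0.001,0.12],"dr":[0,0,0]},{"grip":0,"xyz":[0,-0.001,0.15],"dr":[0,0,0]},{"grip":0,"xyz":[0,-0.001,0.175],"dr":[0,0,0]},{"grip":0,"xyz":[0,-0.001,0.19],"dr":[0,0,0]},{"grip":0,"xyz":[0,-0.001,0.198],"dr":[0,0,0]},{"grip":0,"xyz":[0,-0.001,0.198],"dr":[0,0,0]},{"grip":0,"xyz":[0,-0.001,0.198],"dr":[0,0,0]}]' 60; python3 go.py .461 .347 .0 60.5;  python3 - <<'E'
from h import *
cv2.imwrite("pics/w2.png",ctrl.read_camera("wrist")[:,:,::-1])
E
```

```text
time: 3.37
eef_pos: [0.4625, 0.3444, 0.0025]
tcp_rot: [0.865, 0.502, 0.0, 0.0]
contact_force: [-0.1, 0.9, 0.6]
opening: 1.004
t 3.3667 pos [0.4625 0.3444 0.0025] xyz [ 0.0015 -0.0026  0.0025] dr [ 0.0005 -0.0006 -0.0043] deg 0.25 rows>= 0.1 F [-0.1  0.9  0.6] op 1.004
```

View pics/w2.png

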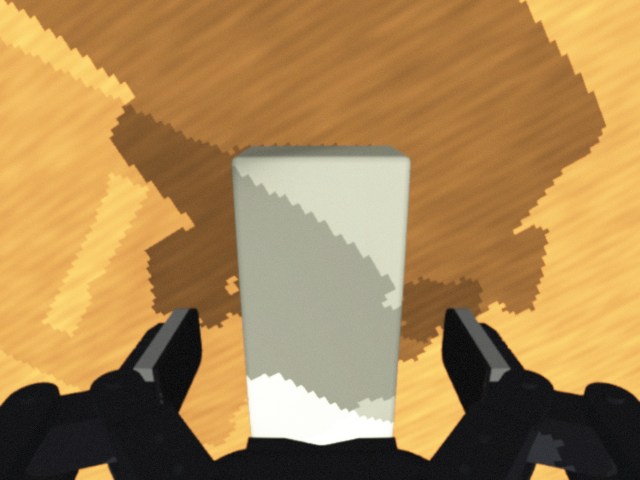

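The block sits evenly between the open fingers (columns 236–408). Now I close.

```bash
python3 -m jog '[{"grip":0,"xyz":[0.001,-0.003,0.002],"dr":[0,0,0]},{"grip":0.3,"xyz":[0.001,-0.003,0.002],"dr":[0,0,0]},{"grip":0.6,"xyz":[0.001,-0.003,0.002],"dr":[0,0,0]},{"grip":1,"xyz":[0.001,-0.003,0.002],"dr":[0,0,0]},{"grip":1,"xyz":[0.001,-0.003,0.002],"dr":[0,0,0]},{"grip":1,"xyz":[0.001,-0.003,0.002],"dr":[0,0,0]},{"grip":1,"xyz":[0.001,-0.003,0.002],"dr":[0,0,0]},{"grip":1,"xyz":[0.001,-0.003,0.002],"dr":[0,0,0]}]' 80; python3 go.py .461 .347 .12 60.5;  python3 - <<'E'
from h import *
cv2.imwrite("pics/w3.png",ctrl.read_camera("wrist")[:,:,::-1])
E
```

```text
time: 4.08
eef_pos: [0.4601, 0.3477, 0.0008]
tcp_rot: [0.864, 0.503, 0.0, 0.0]
contact_force: [-1.5, -1.3, 5.4]
opening: 0.564
t 4.0833 pos [0.4601 0.3477 0.0008] xyz [-1.000e-04  1.200e-03 -1.192e-01] dr [ 0.0006 -0.0006 -0.0025] deg 0.15 rows>= 2.9 F [-1.5 -1.3  5.4] op 0.564
```

View pics/w3.png

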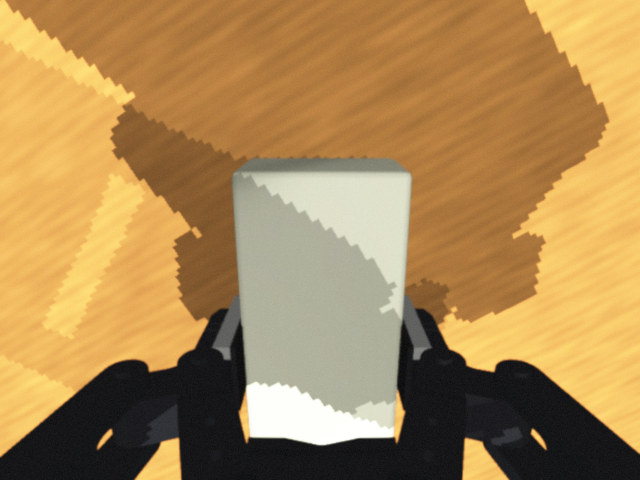

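Gripped (opening 0.564, about 48 mm). Lift and carry.

```bash
python3 -m jog '[{"grip":1,"xyz":[0,0,-0.01],"dr":[0,0,0]},{"grip":1,"xyz":[0,0,-0.03],"dr":[0,0,0]},{"grip":1,"xyz":[0,0,-0.06],"dr":[0,0,0]},{"grip":1,"xyz":[0,0,-0.09],"dr":[0,0,0]},{"grip":1,"xyz":[0,0,-0.11],"dr":[0,0,0]},{"grip":1,"xyz":[0,0,-0.12],"dr":[0,0,0]},{"grip":1,"xyz":[0,0,-0.12],"dr":[0,0,0]}]' ; python3 go.py .56 .058 .12 90
```

```text
time: 4.72
eef_pos: [0.4605, 0.348, 0.122]
tcp_rot: [0.865, 0.503, 0.002, 0.0]
contact_force: [0.0, 0.2, -5.2]
opening: 0.565
t 4.7167 pos [0.4605 0.348  0.122 ] xyz [-0.2028  0.23    0.0017] dr [ 0.003  -0.003  -0.5178] deg 29.67 rows>= 7.4 F [ 0.   0.2 -5.2] op 0.565
```

```bash
python3 -m jog '[{"grip":1,"xyz":[-0.02,0.023,0],"dr":[0,0,-0.05]},{"grip":1,"xyz":[-0.045,0.05,0],"dr":[0,0,-0.11]},{"grip":1,"xyz":[-0.07,0.08,0],"dr":[0,0,-0.18]},{"grip":1,"xyz":[-0.095,0.11,0],"dr":[0,0,-0.25]},{"grip":1,"xyz":[-0.12,0.138,0],"dr":[0,0,-0.32]},{"grip":1,"xyz":[-0.145,0.166,0],"dr":[0,0,-0.38]},{"grip":1,"xyz":[-0.17,0.194,0],"dr":[0,0,-0.44]},{"grip":1,"xyz":[-0.19,0.215,0],"dr":[0,0,-0.49]},{"grip":1,"xyz":[-0.203,0.23,0.002],"dr":[0.003,-0.003,-0.518]},{"grip":1,"xyz":[-0.203,0.23,0.002],"dr":[0.003,-0.003,-0.518]},{"grip":1,"xyz":[-0.203,0.23,0.002],"dr":[0.003,-0.003,-0.518]},{"grip":1,"xyz":[-0.203,0.23,0.002],"dr":[0.003,-0.003,-0.518]}]' ; python3 go.py .565 .058 .078 90
python3 - <<'E'
from h import *
im=ctrl.read_camera("top"); cv2.imwrite("pics/t1.png",im[:,:,::-1]); zoom(im,255,195,370,310,5,"pics/zt1.png")
im=ctrl.read_camera("scene"); cv2.imwrite("pics/s1.png",im[:,:,::-1]); zoom(im,290,170,400,310,4,"pics/zs1.png")
E
```

```text
time: 5.72
eef_pos: [0.5573, 0.0576, 0.1156]
tcp_rot: [0.707, 0.707, -0.003, -0.002]
contact_force: [0.2, -0.3, -5.4]
opening: 0.568
t 5.7167 pos [0.5573 0.0576 0.1156] xyz [0.0004 0.008  0.0375] dr [-0.008   0.0012 -0.0004] deg 0.46 rows>= 0.9 F [ 0.2 -0.3 -5.4] op 0.568
```

View pics/zt1.png

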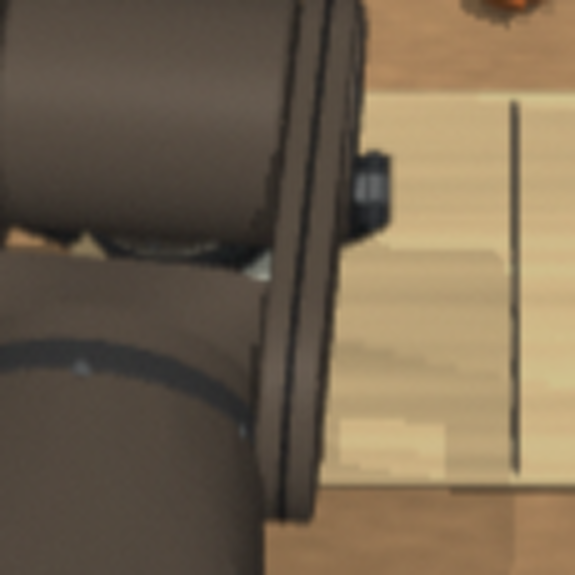

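View pics/zs1.png

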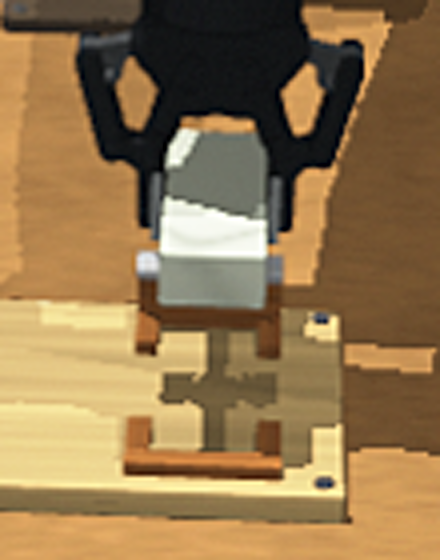

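Top view is blocked by the arm; the scene view shows the held block above the pocket (end face bottom corners at zoom (161,305),(266,307)). I compare them in one calibrated frame and add a wrist view.

Run:
```python
from h import *
np.set_printoptions(precision=4,suppress=True)
S=cal("scene"); st=ctrl.get_state()
u=lambda p:[((a+.5)/4-.5+290,(b+.5)/4-.5+170) for a,b in p]
zb=st["eef_pos"][2]-.0008
print(st["eef_pos"],"block end bottom",onz(u([(161,305),(266,307)]),zb,S),"top",onz(u([(159,256),(268,252)]),zb+.03,S))
print("cheek inner",onz(u([(151,418),(258,420)]),.026,S),"outer",onz(u([(125,418),(280,420)]),.026,S),"lip",onz(u([(137,276),(282,278)]),.052,S))
im=ctrl.read_camera("wrist"); cv2.imwrite("pics/w4.png",im[:,:,::-1])
```

```text
[0.5578 0.0583 0.1165] block end bottom [[0.6177 0.0373 0.1157]
 [0.6163 0.0865 0.1157]] top [[0.6232 0.0362 0.1457]
 [0.6163 0.0863 0.1457]]
cheek inner [[0.5816 0.0321 0.026 ]
 [0.58   0.0856 0.026 ]] outer [[0.5825 0.0191 0.026 ]
 [0.5793 0.0966 0.026 ]] lip [[0.4888 0.0201 0.052 ]
 [0.4858 0.0964 0.052 ]]
```

View pics/w4.png

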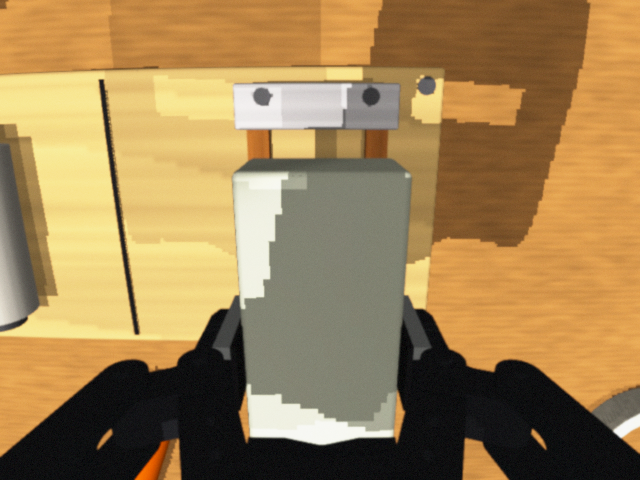

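Run:
```python
from h import *
np.set_printoptions(precision=4,suppress=True)
im=cv2.imread("pics/w4.png")[:,:,::-1]; zoom(im,225,70,425,190,4,"pics/zw4.png")
st=ctrl.get_state();C=cal("wrist",st)
```

```text
(no output)
```

View pics/zw4.png

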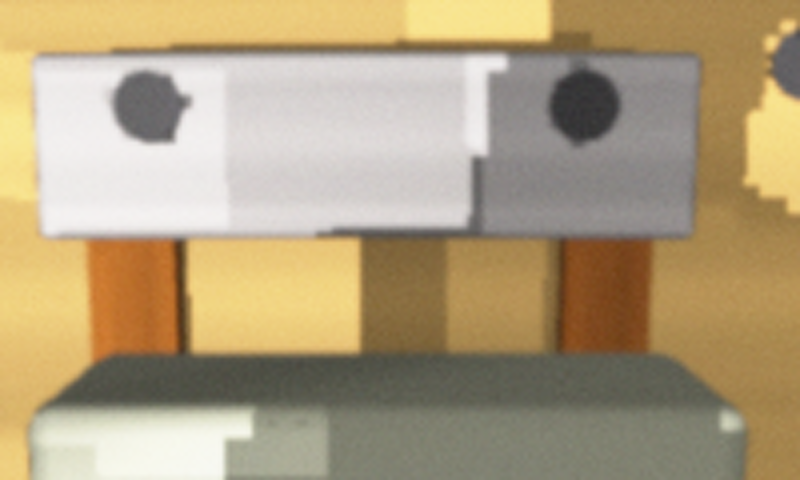

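Run:
```python
from h import *
np.set_printoptions(precision=4,suppress=True)
st=ctrl.get_state();C=cal("wrist",st)
u=lambda p:[((a+.5)/4-.5+225,(b+.5)/4-.5+70) for a,b in p]
print(st["eef_pos"],Ro.from_quat(st["tcp_rot"]).as_matrix())
zb=st["eef_pos"][2]-.0008
for n,p,z in(("cheek in",[(179,300),(561,300)],.026),("cheek out",[(91,300),(650,300)],.026),("lip",[(40,235),(694,235)],.058),("lipback",[(34,56),(699,56)],.058),("blk top",[(36,412),(742,412)],zb+.03),("blk bot",[(110,355),(668,355)],zb)):
    X=onz(u(p),z,C);print(n,X.tolist(),X.mean(0),X[0,1]-X[1,1])
im=[(102,80),(136,333)]
print("line",onz(im,.018,C))
```

```text
[0.5581 0.0583 0.1169] [[-0.0016  1.     -0.0053]
 [ 1.      0.0016 -0.0018]
 [-0.0018 -0.0053 -1.    ]]
cheek in [[0.504895509091297, 0.03009525170710541, 0.025999999999999995], [0.5048093896293949, 0.08218095635494779, 0.025999999999999995]] [0.5049 0.0561 0.026 ] -0.05208570464784239
cheek out [[0.5048657367548796, 0.018047873928164607, 0.025999999999999995], [0.5047390546818309, 0.09434310067409897, 0.025999999999999995]] [0.5048 0.0562 0.026 ] -0.07629522674593436
lip [[0.49431275455279244, 0.01799584883754704, 0.057999999999999996], [0.4941992777656198, 0.09425748795392822, 0.057999999999999996]] [0.4943 0.0561 0.058 ] -0.07626163911638117
lipback [[0.4743178550467254, 0.018318141817435823, 0.057999999999999996], [0.4742290329750111, 0.093866833960535, 0.057999999999999996]] [0.4743 0.0561 0.058 ] -0.07554869214309917
blk top [[0.5009450314474182, 0.034974552095652645, 0.14612312584101045], [0.5008473451165691, 0.08246434099494845, 0.14612312584101045]] [0.5009 0.0587 0.1461] -0.04748978889929581
blk bot [[0.5009390144152664, 0.03519422279280375, 0.11612312584101042], [0.5008439227052526, 0.08224833286735572, 0.11612312584101042]] [0.5009 0.0587 0.1161] -0.04705411007455197
line [[ 0.4694 -0.063   0.018 ]
 [ 0.6272 -0.0636  0.018 ]]
```

```bash
python3 go.py .5575 .056 .072 90 8
```

```text
t 5.8667 pos [0.5581 0.0583 0.1169] xyz [-0.0022 -0.0003  0.0449] dr [-0.1449  0.0016  0.0017] deg 8.3 rows>= 1.2 F [ 1.1  1.  -4.2] op 0.567
```

```bash
python3 -m jog '[{"grip":1,"xyz":[-0.001,0,0.01],"dr":[-0.03,0,0]},{"grip":1,"xyz":[-0.002,0,0.022],"dr":[-0.07,0,0.001]},{"grip":1,"xyz":[-0.002,0,0.035],"dr":[-0.11,0.001,0.002]},{"grip":1,"xyz":[-0.002,0,0.042],"dr":[-0.135,0.002,0.002]},{"grip":1,"xyz":[-0.002,0,0.045],"dr":[-0.145,0.002,0.002]},{"grip":1,"xyz":[-0.002,0,0.045],"dr":[-0.145,0.002,0.002]},{"grip":1,"xyz":[-0.002,0,0.045],"dr":[-0.145,0.002,0.002]}]'; python3 go.py .5575 .056 .032 90 8;python3 - <<'E'
from h import *
im=ctrl.read_camera("wrist"); cv2.imwrite("pics/w5.png",im[:,:,::-1]);zoom(im,225,70,425,210,4,"pics/zw5.png")
st=ctrl.get_state();print(st["eef_pos"],Ro.from_quat(st["tcp_rot"]).as_matrix())
im=ctrl.read_camera("scene"); zoom(im,290,170,400,310,4,"pics/zs5.png")
E
```

```text
time: 6.45
eef_pos: [0.559, 0.0556, 0.0732]
tcp_rot: [0.706, 0.705, 0.05, 0.05]
contact_force: [0.7, 0.6, -3.9]
opening: 0.569
t 6.45 pos [0.559  0.0556 0.0732] xyz [ 0.0004 -0.0073  0.0406] dr [ 0.0019  0.0001 -0.0008] deg 0.12 rows>= 1.0 F [ 0.7  0.6 -3.9] op 0.569
[0.55962255 0.05541843 0.07375392] [[ 9.76502688e-04  9.89824312e-01  1.42291522e-01]
 [ 9.99999514e-01 -9.46903089e-04 -2.75733325e-04]
 [-1.38191267e-04  1.42291722e-01 -9.89824756e-01]]
```

View pics/zw5.png

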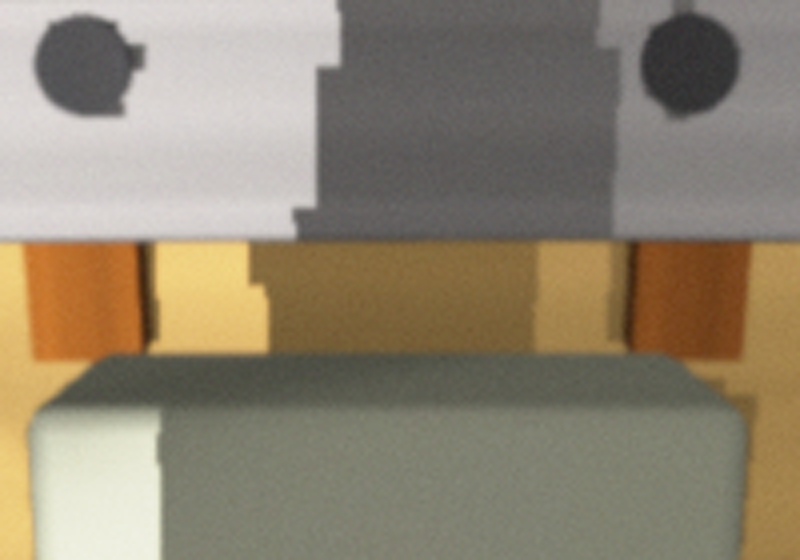

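View pics/zs5.png

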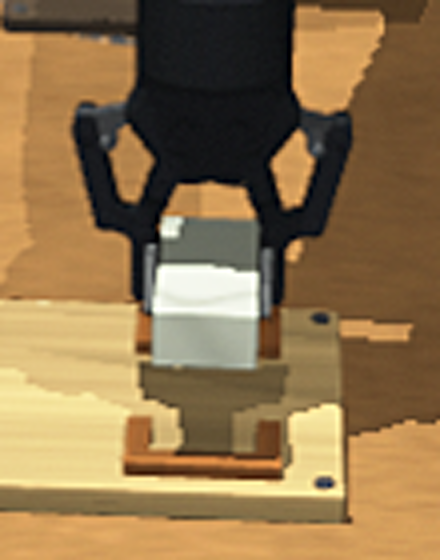

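Run:
```python
from h import *
np.set_printoptions(precision=4,suppress=True)
st=ctrl.get_state();C=cal("wrist",st)
u=lambda p:[((a+.5)/4-.5+225,(b+.5)/4-.5+70) for a,b in p]
R=Ro.from_quat(st["tcp_rot"]).as_matrix();p0=st["eef_pos"]
cor=p0+R@[0,-.0572,.0008]; top=p0+R@[0,-.0572,-.0292]; print("corner pred",cor,top)
for n,p,z in(("cheek in",[(146,300),(629,300)],.026),("cheek end",[(36,358),(742,358)],.026),("lip edge top",[(100,240),(700,240)],.058),("screws",[(82,65),(690,65)],.058),("blk top",[(34,412),(744,412)],top[2]),("blk bot",[(108,353),(670,353)],cor[2])):
    X=onz(u(p),z,C);print(n,X.mean(0),X[0,1]-X[1,1])
```

```text
corner pred [0.5034 0.0553 0.065 ] [0.4991 0.0553 0.0947]
cheek in [0.5081 0.0557 0.026 ] -0.05134687821983065
cheek end [0.5144 0.0559 0.026 ] -0.07626132215926223
lip edge top [0.4949 0.0568 0.058 ] -0.05151940017778443
screws [0.4804 0.0556 0.058 ] -0.050147185452842497
blk top [0.4986 0.0558 0.0947] -0.04753344793949669
blk bot [0.5029 0.0558 0.065 ] -0.047199701090450324
```

Wrist view: cheeks and block are centred on each other (both at y 0.0557), the corner is 17 mm from the wall and the top corner clears the lip by 3.7 mm. I descend keeping the tilt.

```bash
python3 -m jog '[{"grip":1,"xyz":[0,-0.0015,0.01],"dr":[0,0,0]},{"grip":1,"xyz":[0,-0.0029,0.02],"dr":[0,0,0]},{"grip":1,"xyz":[0,-0.0043,0.03],"dr":[0,0,0]},{"grip":1,"xyz":[0,-0.005,0.035],"dr":[0,0,0]},{"grip":1,"xyz":[0,-0.0055,0.038],"dr":[0,0,0]},{"grip":1,"xyz":[0,-0.0055,0.038],"dr":[0,0,0]},{"grip":1,"xyz":[0,-0.0055,0.038],"dr":[0,0,0]}]'
cat > cor.py <<'E'
from h import *
st=ctrl.get_state();R=Ro.from_quat(st["tcp_rot"]).as_matrix();p=st["eef_pos"]
print("t",st["time"],"low corner",(p+R@[0,-.0572,.0008]).round(4),"far",(p+R@[0,.0628,.0008]).round(4),"tilt",np.degrees(np.arcsin(R[2,1])).round(2),"F",st["contact_force"].round(1),"M",st["wrist_torque"].round(2),"op",round(st["opening"],3))
E
python3 cor.py
```

```text
time: 7.13
eef_pos: [0.5586, 0.0551, 0.034]
tcp_rot: [0.706, 0.705, 0.05, 0.05]
contact_force: [-0.4, 0.0, -4.3]
opening: 0.573
t 7.1333 low corner [0.5021 0.0552 0.0252] far [0.6209 0.0549 0.0421] tilt 8.07 F [-0.4  0.  -4.3] M [ 0.03  0.16 -0.03] op 0.573
```

```bash
python3 -m jog '[{"grip":1,"xyz":[0,-0.0003,0.002],"dr":[0,0,0]},{"grip":1,"xyz":[0,-0.0006,0.004],"dr":[0,0,0]},{"grip":1,"xyz":[0,-0.0007,0.005],"dr":[0,0,0]},{"grip":1,"xyz":[0,-0.0007,0.005],"dr":[0,0,0]},{"grip":1,"xyz":[0,-0.0007,0.005],"dr":[0,0,0]}]'; python3 cor.py
```

```text
time: 7.55
eef_pos: [0.5587, 0.0551, 0.0294]
tcp_rot: [0.706, 0.705, 0.05, 0.05]
contact_force: [-0.0, -0.5, -5.4]
opening: 0.57
t 7.55 low corner [0.5022 0.0552 0.0205] far [0.621  0.055  0.0374] tilt 8.1 F [-0.  -0.5 -5.4] M [-0.02  0.17 -0.05] op 0.57
```

Run:
```python
from h import *
im=ctrl.read_camera("wrist"); zoom(im,225,70,425,210,4,"pics/zw6.png")
im=ctrl.read_camera("scene"); zoom(im,290,190,400,310,5,"pics/zs6.png")
```

```text
(no output)
```

View pics/zw6.png

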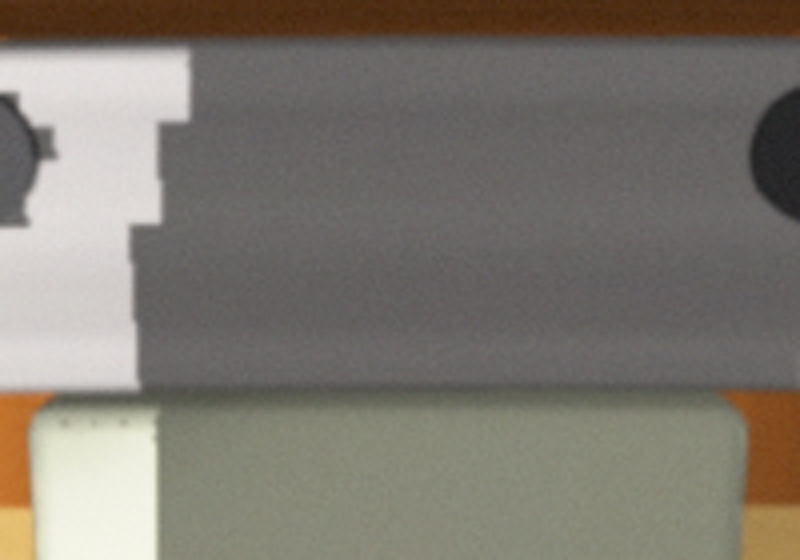

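View pics/zs6.png

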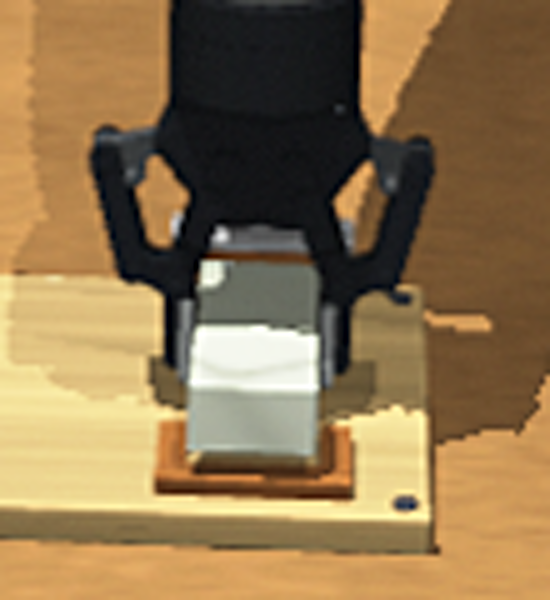

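The low end's top edge sits just in front of and below the lip (zoom row 395), and there is no side force. I slide it under the lip.

```bash
python3 -m jog '[{"grip":1,"xyz":[0,-0.0003,0.001],"dr":[0,0,0]},{"grip":1,"xyz":[0,-0.002,0.0008],"dr":[0,0,0]},{"grip":1,"xyz":[0,-0.004,0.0005],"dr":[0,0,0]},{"grip":1,"xyz":[0,-0.006,0.0002],"dr":[0,0,0]},{"grip":1,"xyz":[0,-0.008,0],"dr":[0,0,0]},{"grip":1,"xyz":[0,-0.009,-0.0001],"dr":[0,0,0]},{"grip":1,"xyz":[0,-0.009,-0.0001],"dr":[0,0,0]},{"grip":1,"xyz":[0,-0.009,-0.0001],"dr":[0,0,0]}]'; python3 cor.py
```

```text
time: 8.32
eef_pos: [0.5498, 0.0551, 0.0282]
tcp_rot: [0.706, 0.705, 0.05, 0.05]
contact_force: [-0.1, -0.0, -5.0]
opening: 0.566
t 8.3167 low corner [0.4933 0.0552 0.0194] far [0.6121 0.055  0.0363] tilt 8.11 F [-0.1 -0.  -5. ] M [ 0.01  0.17 -0.04] op 0.566
```

```bash
python3 -m jog '[{"grip":1,"xyz":[0,-0.001,-0.0001],"dr":[0,0,0]},{"grip":1,"xyz":[0,-0.002,-0.0002],"dr":[0,0,0]},{"grip":1,"xyz":[0,-0.0022,-0.0002],"dr":[0,0,0]},{"grip":1,"xyz":[0,-0.0022,-0.0002],"dr":[0,0,0]},{"grip":1,"xyz":[0,-0.0022,-0.0002],"dr":[0,0,0]}]'; python3 cor.py
```

```text
time: 8.73
eef_pos: [0.5476, 0.0551, 0.0281]
tcp_rot: [0.706, 0.705, 0.05, 0.05]
contact_force: [0.0, -1.0, -3.7]
opening: 0.571
t 8.7333 low corner [0.4911 0.0552 0.0192] far [0.6099 0.055  0.0361] tilt 8.1 F [ 0.  -1.  -3.7] M [-0.01  0.16 -0.  ] op 0.571
```

```bash
python3 go.py .5468 .0551 .0236 90 4;python3 go.py .5458 .0551 .0204 90 1
```

```text
t 8.7333 pos [0.5476 0.0551 0.0281] xyz [ 0.     -0.0014  0.0043] dr [ 0.0716  0.0001 -0.0017] deg 4.1 rows>= 0.6 F [ 0.  -1.  -3.7] op 0.571
t 8.7333 pos [0.5476 0.0551 0.0281] xyz [ 0.     -0.0029  0.0073] dr [ 1.24e-01  1.00e-04 -1.70e-03] deg 7.1 rows>= 1.0 F [ 0.  -1.  -3.7] op 0.571
```

```bash
python3 -m jog '[{"grip":1,"xyz":[0,-0.0004,0.0011],"dr":[0.018,0,0]},{"grip":1,"xyz":[0,-0.0007,0.0021],"dr":[0.036,0,0]},{"grip":1,"xyz":[0,-0.001,0.0032],"dr":[0.054,0,-0.001]},{"grip":1,"xyz":[0,-0.0014,0.0043],"dr":[0.072,0,-0.0015]},{"grip":1,"xyz":[0,-0.0014,0.0043],"dr":[0.072,0,-0.0015]},{"grip":1,"xyz":[0,-0.0014,0.0043],"dr":[0.072,0,-0.0015]}]'; python3 cor.py;python3 go.py .5458 .0551 .0204 90 1
```

```text
time: 9.23
eef_pos: [0.5472, 0.0551, 0.0235]
tcp_rot: [0.707, 0.707, 0.024, 0.025]
contact_force: [-0.3, 0.4, -4.7]
opening: 0.569
t 9.2333 low corner [0.4901 0.0551 0.0187] far [0.6099 0.0551 0.0271] tilt 3.97 F [-0.3  0.4 -4.7] M [-0.02  0.11 -0.07] op 0.569
t 9.2333 pos [0.5472 0.0551 0.0235] xyz [ 0.     -0.0016  0.003 ] dr [ 0.0519  0.0001 -0.0002] deg 2.97 rows>= 0.4 F [-0.3  0.4 -4.7] op 0.569
```

```bash
python3 -m jog '[{"grip":1,"xyz":[0,-0.0012,0],"dr":[0,0,0]},{"grip":1,"xyz":[0,-0.0013,0.0005],"dr":[0.01,0,0]},{"grip":1,"xyz":[0,-0.0015,0.001],"dr":[0.02,0,0]},{"grip":1,"xyz":[0,-0.0016,0.002],"dr":[0.035,0,0]},{"grip":1,"xyz":[0,-0.0017,0.003],"dr":[0.05,0,0]},{"grip":1,"xyz":[0,-0.0017,0.003],"dr":[0.05,0,0]},{"grip":1,"xyz":[0,-0.0017,0.003],"dr":[0.05,0,0]}]'; python3 cor.py;python3 go.py .5456 .0551 .0190 90 0
```

```text
time: 9.82
eef_pos: [0.5456, 0.0551, 0.0204]
tcp_rot: [0.707, 0.707, 0.007, 0.007]
contact_force: [0.4, 0.8, -5.1]
opening: 0.571
t 9.8167 low corner [0.4885 0.0551 0.0185] far [0.6084 0.055  0.0209] tilt 1.11 F [ 0.4  0.8 -5.1] M [0.01 0.03 0.01] op 0.571
t 9.8167 pos [0.5456 0.0551 0.0204] xyz [ 0.     -0.0001  0.0014] dr [ 0.0194  0.0002 -0.0002] deg 1.11 rows>= 0.2 F [ 0.4  0.8 -5.1] op 0.571
```

No contact so far and the far end is inside the wall. I lower it flat.

```bash
python3 -m jog '[{"grip":1,"xyz":[0,0,0.0007],"dr":[0.01,0,0]},{"grip":1,"xyz":[0,0,0.0014],"dr":[0.019,0,0]},{"grip":1,"xyz":[0,0,0.0016],"dr":[0.019,0,0]},{"grip":1,"xyz":[0,0,0.0016],"dr":[0.019,0,0]},{"grip":1,"xyz":[0,0,0.0016],"dr":[0.019,0,0]}]'; python3 cor.py
python3 - <<'E'
from h import *
im=ctrl.read_camera("wrist"); cv2.imwrite("pics/w7.png",im[:,:,::-1])
im=ctrl.read_camera("scene"); zoom(im,290,190,400,310,5,"pics/zs7.png")
E
```

```text
time: 10.23
eef_pos: [0.5454, 0.0551, 0.0189]
tcp_rot: [0.707, 0.707, 0.0, 0.0]
contact_force: [-0.7, 0.5, -4.3]
opening: 0.568
t 10.2333 low corner [0.4882 0.0551 0.0181] far [0.6082 0.0551 0.0181] tilt 0.02 F [-0.7  0.5 -4.3] M [-0.    0.01 -0.  ] op 0.568
```

View pics/zs7.png

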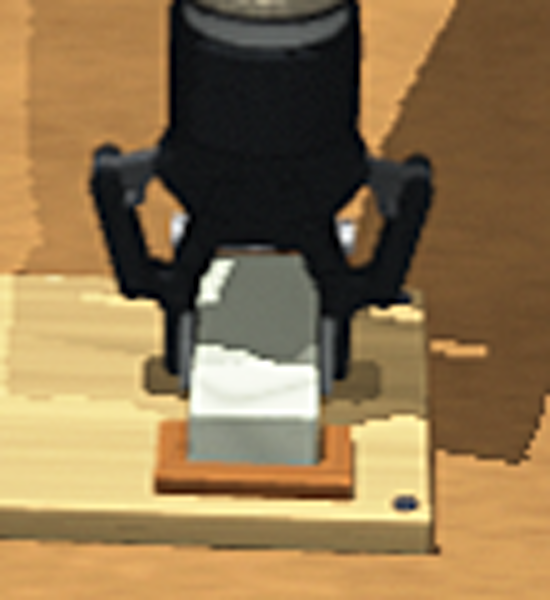

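The far end is down inside the +x wall. Just a bit lower until the floor carries the weight.

```bash
python3 -m jog '[{"grip":1,"xyz":[0,0,0.0003],"dr":[0,0,0]},{"grip":1,"xyz":[0,0,0.0006],"dr":[0,0,0]},{"grip":1,"xyz":[0,0,0.0006],"dr":[0,0,0]},{"grip":1,"xyz":[0,0,0.0006],"dr":[0,0,0]}]'; python3 cor.py
```

```text
time: 10.67
eef_pos: [0.5453, 0.0551, 0.0188]
tcp_rot: [0.707, 0.707, -0.0, 0.0]
contact_force: [-3.7, 0.3, 2.0]
opening: 0.568
t 10.6667 low corner [0.4881 0.0551 0.018 ] far [0.6081 0.0551 0.018 ] tilt -0.01 F [-3.7  0.3  2. ] M [-0.07  0.51 -0.09] op 0.568
```

```bash
python3 -m jog '[{"grip":0.38,"xyz":[0,0,0],"dr":[0,0,0]},{"grip":0.3,"xyz":[0,0,0],"dr":[0,0,0]},{"grip":0.2,"xyz":[0,0,0],"dr":[0,0,0]},{"grip":0.1,"xyz":[0,0,0],"dr":[0,0,0]},{"grip":0,"xyz":[0,0,0],"dr":[0,0,0]},{"grip":0,"xyz":[0,0,-0.01],"dr":[0,0,0]},{"grip":0,"xyz":[0,0,-0.03],"dr":[0,0,0]},{"grip":0,"xyz":[0,0,-0.07],"dr":[0,0,0]},{"grip":0,"xyz":[0,0,-0.11],"dr":[0,0,0]},{"grip":0,"xyz":[0,0,-0.13],"dr":[0,0,0]},{"grip":0,"xyz":[0,0,-0.13],"dr":[0,0,0]}]'; python3 cor.py
python3 - <<'E'
from h import *
st=ctrl.get_state();im=ctrl.read_camera("wrist"); cv2.imwrite("pics/w8.png",im[:,:,::-1])
print(st["eef_pos"])
im=ctrl.read_camera("scene"); zoom(im,290,190,400,310,5,"pics/zs8.png")
E
```

```text
time: 11.58
eef_pos: [0.5496, 0.0549, 0.1561]
tcp_rot: [0.707, 0.707, 0.004, 0.005]
contact_force: [0.3, -0.5, 0.9]
opening: 1.0
t 11.5833 low corner [0.4924 0.0549 0.1545] far [0.6124 0.0549 0.1562] tilt 0.79 F [ 0.3 -0.5  0.9] M [-0.04 -0.02 -0.03] op 1.0
[0.5495819  0.05488076 0.15611446]
```

View pics/zs8.png

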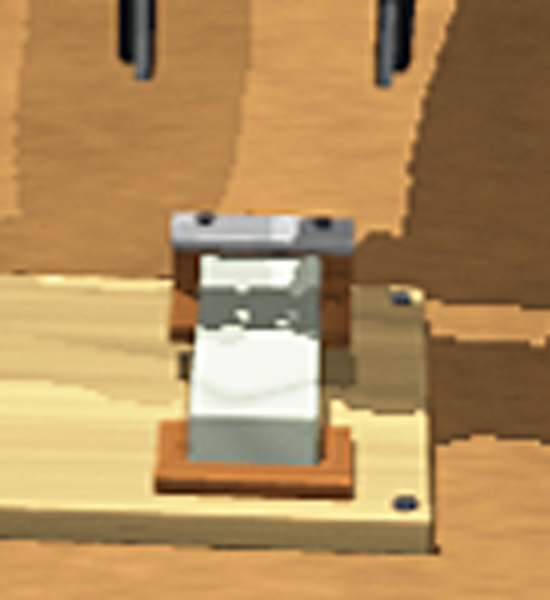

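View pics/w8.png

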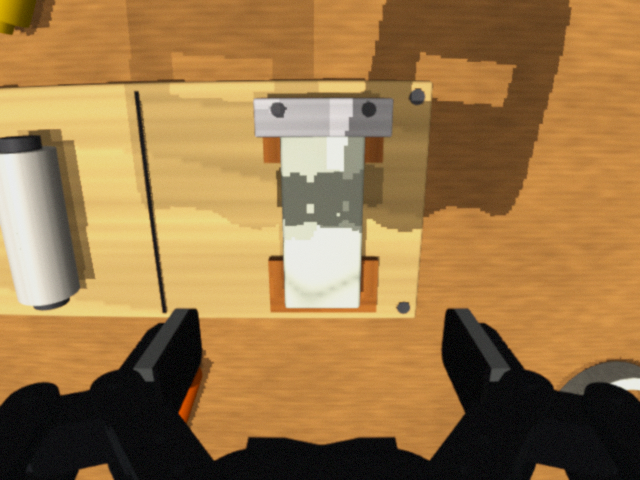

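The block lies flat in the pocket: its end is under the lip at wrist (322,136), its other end behind the wall at (322,307). The two side cheeks are visible on both sides. Now to the roller.

```bash
python3 go.py .553 -.185 .15 0
```

```text
t 11.6833 pos [0.5461 0.0551 0.1501] xyz [-2.401e-01  7.000e-03  2.000e-04] dr [ 0.0032 -0.0026  1.5707] deg 90.0 rows>= 12.6 F [ 0.  -0.  -0.4] op 1.002
```

```bash
python3 -m jog '[{"grip":0.1,"xyz":[-0.24,0.007,0],"dr":[0,0,1.57]},{"grip":0.1,"xyz":[-0.24,0.007,0],"dr":[0,0,1.57]},{"grip":0.1,"xyz":[-0.24,0.007,0],"dr":[0,0,1.57]},{"grip":0.2,"xyz":[-0.24,0.007,0],"dr":[0,0,1.57]},{"grip":0.2,"xyz":[-0.24,0.007,0],"dr":[0,0,1.57]},{"grip":0.3,"xyz":[-0.24,0.007,0],"dr":[0,0,1.57]},{"grip":0.3,"xyz":[-0.24,0.007,0],"dr":[0,0,1.57]},{"grip":0.3,"xyz":[-0.24,0.007,0],"dr":[0,0,1.57]},{"grip":0.3,"xyz":[-0.24,0.007,0],"dr":[0,0,1.57]},{"grip":0.3,"xyz":[-0.24,0.007,0],"dr":[0,0,1.57]},{"grip":0.3,"xyz":[-0.24,0.007,0],"dr":[0,0,1.57]},{"grip":0.3,"xyz":[-0.24,0.007,0],"dr":[0,0,1.57]}]'; python3 go.py .553 -.185 .15 0
```

```text
time: 12.68
eef_pos: [0.5508, -0.1843, 0.1457]
tcp_rot: [0.999, 0.032, -0.002, -0.001]
contact_force: [-0.1, 0.2, 0.0]
opening: 0.698
t 12.6833 pos [ 0.5508 -0.1843  0.1457] xyz [ 0.0021  0.0009 -0.0043] dr [-0.0023  0.0037  0.0642] deg 3.69 rows>= 0.5 F [-0.1  0.2  0. ] op 0.698
```

```bash
python3 -m jog '[{"grip":0.3,"xyz":[0.002,0.001,-0.004],"dr":[0,0,0.064]},{"grip":0.3,"xyz":[0.002,0.001,-0.004],"dr":[0,0,0.064]},{"grip":0.3,"xyz":[0.002,0.001,-0.004],"dr":[0,0,0.064]},{"grip":0.3,"xyz":[0.002,0.001,-0.004],"dr":[0,0,0.064]}]'; python3 go.py .553 -.185 .15 0
python3 - <<'E'
from h import *
st=ctrl.get_state();im=ctrl.read_camera("wrist"); cv2.imwrite("pics/w9.png",im[:,:,::-1])
np.save("w9.npy",np.r_[st["eef_pos"],st["tcp_rot"]])
E
```

```text
time: 13.02
eef_pos: [0.5536, -0.1854, 0.151]
tcp_rot: [1.0, 0.004, -0.001, -0.001]
contact_force: [1.2, -0.6, -0.0]
opening: 0.7
t 13.0167 pos [ 0.5536 -0.1854  0.151 ] xyz [-0.0006 -0.0004  0.001 ] dr [-0.001   0.0017  0.0081] deg 0.48 rows>= 0.1 F [ 1.2 -0.6 -0. ] op 0.7
```

View pics/w9.png

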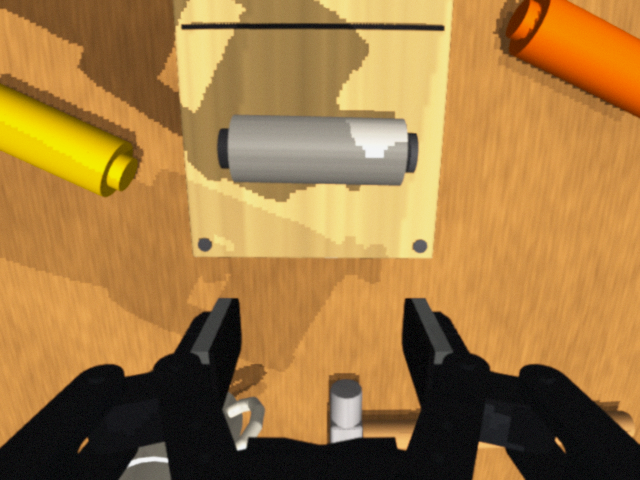

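Run:
```python
from h import *
np.set_printoptions(precision=4,suppress=True)
a=np.load("w9.npy");st={"eef_pos":a[:3],"tcp_rot":a[3:]};C=cal("wrist",st)
print("line",onz([(181,26.5),(443,28)],.018,C),"board end",onz([(194,258),(433,258)],.018,C))
print("stubs mid",onz([(223.5,149),(412,153)],.038,C))
# roller silhouette rays: edge rows at col 240 & 400: tangent planes
o=-C[2].T@C[3]
for col,r0,r1 in((240,115.5,182.5),(320,116.5,184),(395,118,185)):
    P=onz([(col,r0),(col,r1)],.038,C)
    th=[np.arctan2(p[1]-o[1],o[2]-p[2]) for p in P]; m=np.mean(th); h=(th[0]-th[1])/2
    d=(o[2]-.038)/np.cos(m); print(P[0,0], "centre y",o[1]+(o[2]-.038)*np.tan(m),"diam",2*d*np.sin(h))
print("hammer",onz([(345,385),(345,440)],.025,C))
print("px of TCP down at deck",proj([[.553,-.185,.02],[.553,-.21,.02]],C))
```

```text
line [[ 0.4686 -0.0642  0.018 ]
 [ 0.6273 -0.064   0.018 ]] board end [[ 0.4656 -0.2139  0.018 ]
 [ 0.6331 -0.2123  0.018 ]]
stubs mid [[ 0.4956 -0.136   0.038 ]
 [ 0.6088 -0.1375  0.038 ]]
0.5064014985243173 centre y -0.13623469401006003 diam 0.03952849021080332
0.5533728355536099 centre y -0.13670141545015116 diam 0.039747645113172136
0.5974252363562733 centre y -0.1369512730126329 diam 0.03956107130898572
hammer [[ 0.5738 -0.3134  0.025 ]
 [ 0.5753 -0.367   0.025 ]]
px of TCP down at deck [[318.8128 220.1427]
 [318.5756 255.0271]]
```

The roller centre is (0.5525, -0.1367), 72.7 mm short of the line at y -0.0641, with a diameter check of 39.6 mm. I lower the fingers behind it.

```bash
python3 -m jog '[{"grip":0.3,"xyz":[-0.001,0,0.04],"dr":[0,0,0.008]},{"grip":0.3,"xyz":[-0.001,0,0.08],"dr":[0,0,0.008]},{"grip":0.3,"xyz":[-0.001,0,0.105],"dr":[0,0,0.008]},{"grip":0.3,"xyz":[-0.001,0,0.122],"dr":[0,0,0.008]},{"grip":0.3,"xyz":[-0.001,0,0.13],"dr":[0,0,0.008]},{"grip":0.3,"xyz":[-0.001,0,0.13],"dr":[0,0,0.008]},{"grip":0.3,"xyz":[-0.001,0,0.13],"dr":[0,0,0.008]}]'; python3 go.py .5525 -.172 .02 0
python3 - <<'E'
from h import *
im=ctrl.read_camera("wrist"); cv2.imwrite("pics/w10.png",im[:,:,::-1])
E
```

```text
time: 13.65
eef_pos: [0.5537, -0.1859, 0.0227]
tcp_rot: [1.0, -0.0, 0.0, 0.0]
contact_force: [-0.8, 0.2, 0.1]
opening: 0.701
t 13.65 pos [ 0.5537 -0.1859  0.0227] xyz [-0.0012 -0.0139  0.0027] dr [ 0.0002 -0.0006 -0.0009] deg 0.06 rows>= 0.3 F [-0.8  0.2  0.1] op 0.701
```

View pics/w10.png

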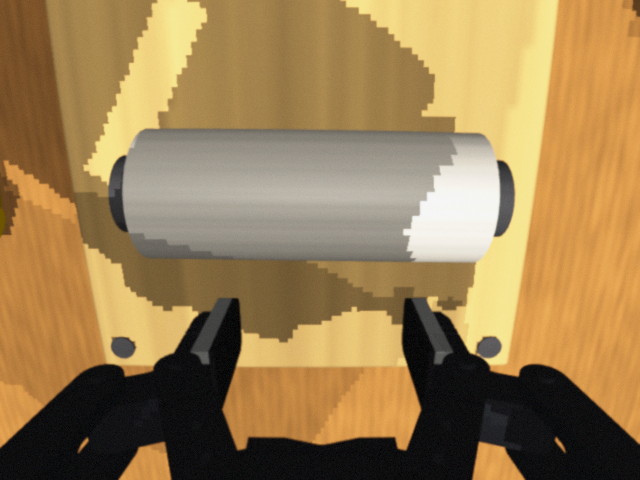

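```bash
python3 -m jog '[{"grip":0.3,"xyz":[-0.001,-0.004,0.002],"dr":[0,0,0]},{"grip":0.3,"xyz":[-0.001,-0.009,0.002],"dr":[0,0,0]},{"grip":0.3,"xyz":[-0.001,-0.013,0.002],"dr":[0,0,0]},{"grip":0.3,"xyz":[-0.001,-0.015,0.002],"dr":[0,0,0]},{"grip":0.3,"xyz":[-0.001,-0.016,0.002],"dr":[0,0,0]},{"grip":0.3,"xyz":[-0.001,-0.017,0.002],"dr":[0,0,0]},{"grip":0.3,"xyz":[-0.001,-0.018,0.002],"dr":[0,0,0]},{"grip":0.3,"xyz":[-0.001,-0.019,0.002],"dr":[0,0,0]},{"grip":0.3,"xyz":[-0.001,-0.021,0.002],"dr":[0,0,0]},{"grip":0.3,"xyz":[-0.001,-0.023,0.002],"dr":[0,0,0]},{"grip":0.3,"xyz":[-0.001,-0.025,0.002],"dr":[0,0,0]},{"grip":0.3,"xyz":[-0.001,-0.027,0.002],"dr":[0,0,0]}]'; python3 go.py .5525 -.11 .02 0
cat > roll.py <<'E'
from h import *
import sys
st=ctrl.get_state();im=ctrl.read_camera("wrist"); cv2.imwrite(sys.argv[1],im[:,:,::-1]); C=cal("wrist",st); np.save("last.npy",np.r_[st["eef_pos"],st["tcp_rot"]])
print("t",st["time"],"tcp",st["eef_pos"].round(4),"F",st["contact_force"].round(1),"dq",np.abs(st["dq"]).max().round(3))
E
python3 roll.py pics/w11.png
```

```text
time: 14.7
eef_pos: [0.5524, -0.1586, 0.0202]
tcp_rot: [1.0, -0.001, 0.0, 0.0]
contact_force: [0.6, -0.5, 0.1]
opening: 0.704
t 14.7 pos [ 0.5524 -0.1586  0.0202] xyz [ 0.0001 -0.0486  0.0002] dr [ 0.0001 -0.0002 -0.0015] deg 0.08 rows>= 1.2 F [ 0.6 -0.5  0.1] op 0.704
t 14.7 tcp [ 0.5524 -0.1586  0.0202] F [ 0.6 -0.5  0.1] dq 0.039
```

View pics/w11.png

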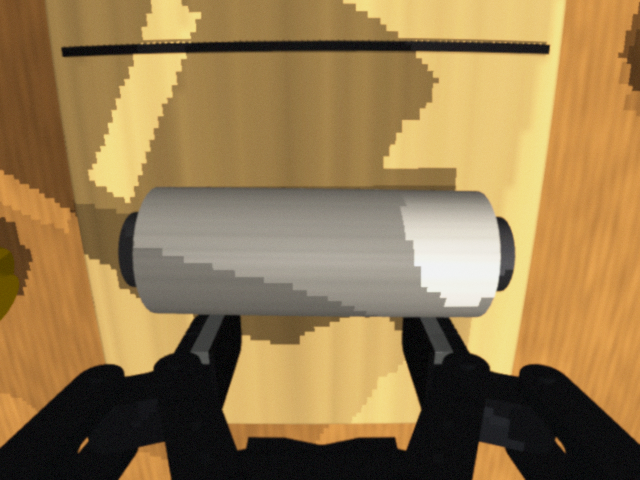

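The roller (rows 187–315) is at the fingertips and parallel to the line (rows 51–48).

```bash
cat > rc.py <<'E'
from h import *
import sys,json
a=np.load("last.npy");C=cal("wrist",{"eef_pos":a[:3],"tcp_rot":a[3:]});o=-C[2].T@C[3]
def cen(col,r0,r1):
    P=onz([(col,r0),(col,r1)],.038,C)
    th=[np.arctan2(p[1]-o[1],o[2]-p[2]) for p in P]; m=np.mean(th); h=(th[0]-th[1])/2
    return P[:,0].mean(),o[1]+(o[2]-.038)*np.tan(m),2*(o[2]-.038)/np.cos(m)*np.sin(h)
for t in json.loads(sys.argv[1]): print("roller x,yc,diam",np.round(cen(*t),4))
if len(sys.argv)>2: print("line",onz(json.loads(sys.argv[2]),.018,C).round(4))
print("tcp",a[:3].round(4))
E
python3 rc.py '[[160,187.5,313],[320,188,316],[475,190,317]]' '[[63,51],[306,46.5],[547,48.5]]'
```

```text
roller x,yc,diam [ 0.5026 -0.1258  0.0391]
roller x,yc,diam [ 0.5532 -0.1264  0.0395]
roller x,yc,diam [ 0.6024 -0.127   0.0397]
line [[ 0.4693 -0.0641  0.018 ]
 [ 0.5489 -0.0645  0.018 ]
 [ 0.627  -0.0639  0.018 ]]
tcp [ 0.5524 -0.1586  0.0202]
```

```bash
python3 -m jog '[{"grip":0.3,"xyz":[0,-0.001,0],"dr":[0,0,0]},{"grip":0.3,"xyz":[0,-0.003,0],"dr":[0,0,0]},{"grip":0.3,"xyz":[0,-0.0055,0],"dr":[0,0,0]},{"grip":0.3,"xyz":[0,-0.008,0],"dr":[0,0,0]},{"grip":0.3,"xyz":[0,-0.0105,0],"dr":[0,0,0]},{"grip":0.3,"xyz":[0,-0.013,0],"dr":[0,0,0]},{"grip":0.3,"xyz":[0,-0.0155,0],"dr":[0,0,0]},{"grip":0.3,"xyz":[0,-0.018,0],"dr":[0,0,0]},{"grip":0.3,"xyz":[0,-0.0205,0],"dr":[0,0,0]},{"grip":0.3,"xyz":[0,-0.0225,0],"dr":[0,0,0]},{"grip":0.3,"xyz":[0,-0.024,0],"dr":[0,0,0]},{"grip":0.3,"xyz":[0,-0.025,0],"dr":[0,0,0]}]'; python3 go.py .5525 -.11 .02 0
python3 -m jog '[{"grip":0.3,"xyz":[0,-0.001,0],"dr":[0,0,0]},{"grip":0.3,"xyz":[0,-0.003,0],"dr":[0,0,0]},{"grip":0.3,"xyz":[0,-0.005,0],"dr":[0,0,0]},{"grip":0.3,"xyz":[0,-0.007,0],"dr":[0,0,0]},{"grip":0.3,"xyz":[0,-0.009,0],"dr":[0,0,0]},{"grip":0.3,"xyz":[0,-0.011,0],"dr":[0,0,0]},{"grip":0.3,"xyz":[0,-0.013,0],"dr":[0,0,0]},{"grip":0.3,"xyz":[0,-0.0145,0],"dr":[0,0,0]},{"grip":0.3,"xyz":[0,-0.0155,0],"dr":[0,0,0]},{"grip":0.3,"xyz":[0,-0.016,0],"dr":[0,0,0]},{"grip":0.3,"xyz":[0,-0.016,0],"dr":[0,0,0]},{"grip":0.3,"xyz":[0,-0.016,0],"dr":[0,0,0]}]';python3 roll.py pics/w12.png
```

```text
time: 15.75
eef_pos: [0.5524, -0.1335, 0.0203]
tcp_rot: [1.0, -0.001, 0.0, -0.0]
contact_force: [0.2, 0.4, 0.1]
opening: 0.697
t 15.75 pos [ 0.5524 -0.1335  0.0203] xyz [ 0.0001 -0.0235  0.0003] dr [-0.     -0.0002 -0.0012] deg 0.07 rows>= 0.6 F [0.2 0.4 0.1] op 0.697
time: 16.75
eef_pos: [0.5525, -0.1177, 0.0203]
tcp_rot: [1.0, -0.001, 0.0, 0.0]
contact_force: [-0.1, -1.2, 0.2]
opening: 0.698
t 16.75 tcp [ 0.5525 -0.1177  0.0203] F [-0.1 -1.2  0.2] dq 0.003
```

View pics/w12.png

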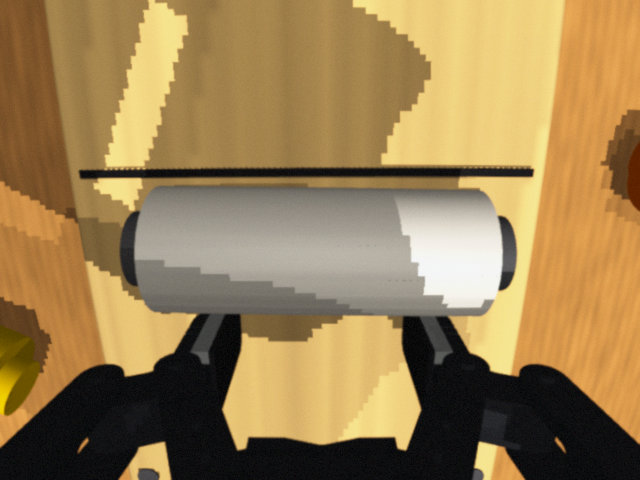

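```bash
python3 rc.py '[[165,186,313.5],[320,187,315.5],[475,190,315.5]]' '[[80,174],[306,171.5],[532,172.5]]'
python3 - <<'E'
import cv2
im=cv2.imread("pics/w12.png"); cv2.imwrite("pics/zw12.png",cv2.resize(im[160:330,110:530],None,fx=1.9,fy=3,interpolation=cv2.INTER_CUBIC))
E
```

```text
roller x,yc,diam [ 0.5043 -0.0848  0.0397]
roller x,yc,diam [ 0.5533 -0.0853  0.0397]
roller x,yc,diam [ 0.6025 -0.0859  0.0392]
line [[ 0.469  -0.0639  0.018 ]
 [ 0.5485 -0.0637  0.018 ]
 [ 0.6273 -0.0637  0.018 ]]
tcp [ 0.5525 -0.1177  0.0203]
```

View pics/zw12.png

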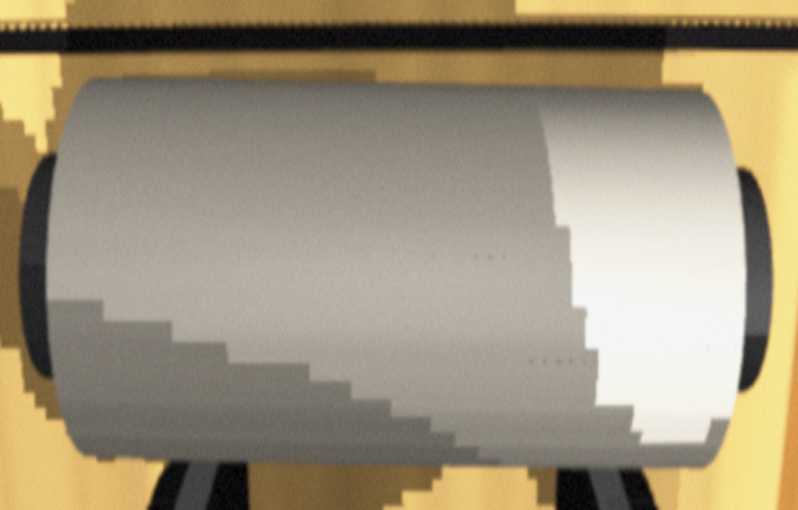

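The roller is at y -0.0853 and the line at -0.0638. The contact offset is a steady 32.3 mm and the roller does not run ahead. I push 17 mm, look, then do the rest.

```bash
python3 -m jog '[{"grip":0.3,"xyz":[0,-0.001,0],"dr":[0,0,0]},{"grip":0.3,"xyz":[0,-0.0025,0],"dr":[0,0,0]},{"grip":0.3,"xyz":[0,-0.0045,0],"dr":[0,0,0]},{"grip":0.3,"xyz":[0,-0.0065,0],"dr":[0,0,0]},{"grip":0.3,"xyz":[0,-0.0085,0],"dr":[0,0,0]},{"grip":0.3,"xyz":[0,-0.0105,0],"dr":[0,0,0]},{"grip":0.3,"xyz":[0,-0.012,0],"dr":[0,0,0]},{"grip":0.3,"xyz":[0,-0.0135,0],"dr":[0,0,0]},{"grip":0.3,"xyz":[0,-0.015,0],"dr":[0,0,0]},{"grip":0.3,"xyz":[0,-0.016,0],"dr":[0,0,0]},{"grip":0.3,"xyz":[0,-0.0165,0],"dr":[0,0,0]},{"grip":0.3,"xyz":[0,-0.017,0],"dr":[0,0,0]}]'
python3 -m jog '[{"grip":0.3,"xyz":[0,0,0],"dr":[0,0,0]},{"grip":0.3,"xyz":[0,0,0],"dr":[0,0,0]},{"grip":0.3,"xyz":[0,0,0],"dr":[0,0,0]},{"grip":0.3,"xyz":[0,0,0],"dr":[0,0,0]},{"grip":0.3,"xyz":[0,0,0],"dr":[0,0,0]},{"grip":0.3,"xyz":[0,0,0],"dr":[0,0,0]}]';python3 roll.py pics/w13.png;  python3 - <<'E'
import cv2
im=cv2.imread("pics/w13.png"); cv2.imwrite("pics/zw13.png",cv2.resize(im[160:330,70:570],None,fx=1.6,fy=3,interpolation=cv2.INTER_CUBIC))
E
```

```text
time: 17.8
eef_pos: [0.5525, -0.1007, 0.0203]
tcp_rot: [1.0, -0.001, 0.0, 0.0]
contact_force: [0.6, 0.3, 0.2]
opening: 0.701
time: 18.3
eef_pos: [0.5525, -0.1008, 0.0203]
tcp_rot: [1.0, -0.001, 0.0, 0.0]
contact_force: [-0.3, 0.1, -0.4]
opening: 0.696
t 18.3 tcp [ 0.5525 -0.1008  0.0203] F [-0.3  0.1 -0.4] dq 0.002
```

View pics/zw13.png

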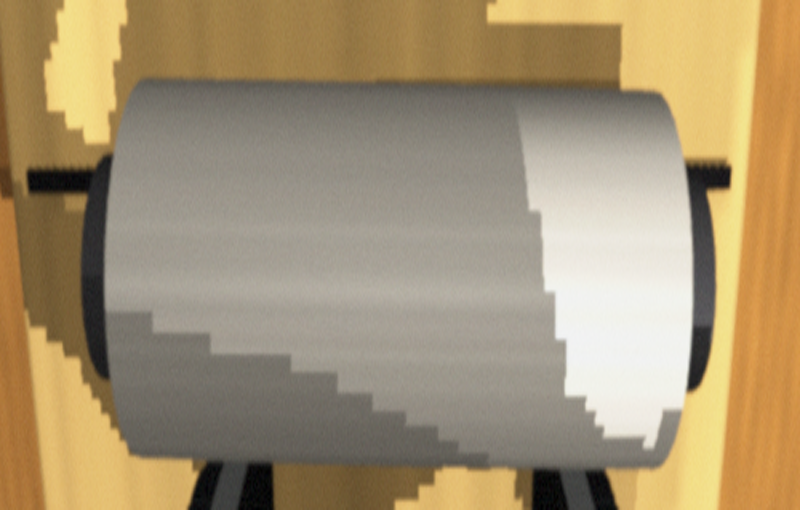

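```bash
python3 rc.py '[[170,186.5,312.3],[320,187.8,314.3],[470,190,315.5]]' '[[87.5,220.2],[120,220.2],[515,218.5],[526,218.5]]'
```

```text
roller x,yc,diam [ 0.506  -0.0677  0.0392]
roller x,yc,diam [ 0.5534 -0.0683  0.0391]
roller x,yc,diam [ 0.6009 -0.069   0.0392]
line [[ 0.4691 -0.0638  0.018 ]
 [ 0.4813 -0.0639  0.018 ]
 [ 0.6234 -0.0635  0.018 ]
 [ 0.6275 -0.0634  0.018 ]]
tcp [ 0.5525 -0.1008  0.0203]
```

```bash
python3 -m jog '[{"grip":0.3,"xyz":[0,-0.0005,0],"dr":[0,0,0]},{"grip":0.3,"xyz":[0,-0.001,0],"dr":[0,0,0]},{"grip":0.3,"xyz":[0,-0.0015,0],"dr":[0,0,0]},{"grip":0.3,"xyz":[0,-0.002,0],"dr":[0,0,0]},{"grip":0.3,"xyz":[0,-0.0025,0],"dr":[0,0,0]},{"grip":0.3,"xyz":[0,-0.003,0],"dr":[0,0,0]},{"grip":0.3,"xyz":[0,-0.0034,0],"dr":[0,0,0]},{"grip":0.3,"xyz":[0,-0.0037,0],"dr":[0,0,0]},{"grip":0.3,"xyz":[0,-0.004,0],"dr":[0,0,0]},{"grip":0.3,"xyz":[0,-0.004,0],"dr":[0,0,0]},{"grip":0.3,"xyz":[0,-0.004,0],"dr":[0,0,0]},{"grip":0.3,"xyz":[0,-0.004,0],"dr":[0,0,0]}]'
python3 -m jog '[{"grip":0.3,"xyz":[0,0.004,0],"dr":[0,0,0]},{"grip":0.3,"xyz":[0,0.012,0],"dr":[0,0,0]},{"grip":0.3,"xyz":[0,0.03,-0.01],"dr":[0,0,0]},{"grip":0.3,"xyz":[0,0.05,-0.03],"dr":[0,0,0]},{"grip":0.3,"xyz":[0,0.06,-0.07],"dr":[0,0,0]},{"grip":0.3,"xyz":[0,0.06,-0.11],"dr":[0,0,0]},{"grip":0.3,"xyz":[0,0.06,-0.14],"dr":[0,0,0]},{"grip":0.3,"xyz":[0,0.06,-0.14],"dr":[0,0,0]},{"grip":0.3,"xyz":[0,0.06,-0.14],"dr":[0,0,0]}]'
python3 roll.py pics/w14.png
python3 - <<'E'
from h import *
im=ctrl.read_camera("top");cv2.imwrite("pics/t14.png",im[:,:,::-1]); zoom(im,260,200,440,310,4.4,"pics/zt14.png")
im=ctrl.read_camera("scene");cv2.imwrite("pics/s14.png",im[:,:,::-1]);zoom(im,195,225,390,310,4,"pics/zs14.png")
w=cv2.imread("pics/w14.png")[:,:,::-1]; zoom(w,140,0,500,200,2.2,"pics/zw14.png")
E
```

```text
time: 19.35
eef_pos: [0.5525, -0.0967, 0.0203]
tcp_rot: [1.0, -0.001, 0.0, 0.0]
contact_force: [-0.1, -0.0, -0.4]
opening: 0.7
time: 20.1
eef_pos: [0.5539, -0.1583, 0.1634]
tcp_rot: [1.0, -0.001, 0.003, 0.001]
contact_force: [0.3, 1.0, -0.3]
opening: 0.699
t 20.1 tcp [ 0.5539 -0.1583  0.1634] F [ 0.3  1.  -0.3] dq 0.068
```

View pics/zw14.png

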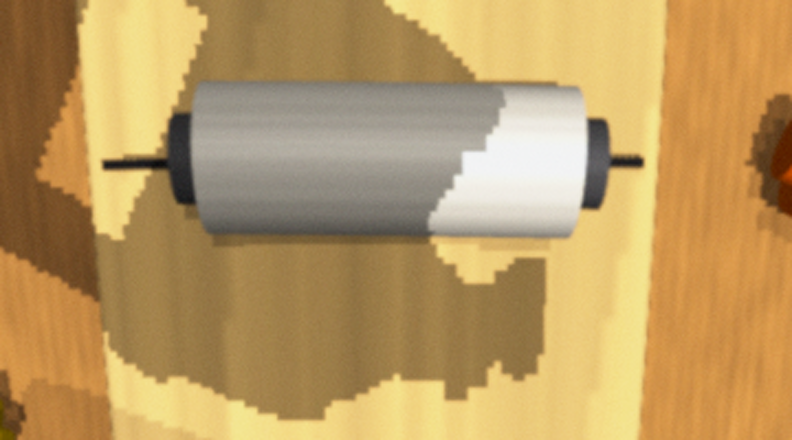

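View pics/zt14.png

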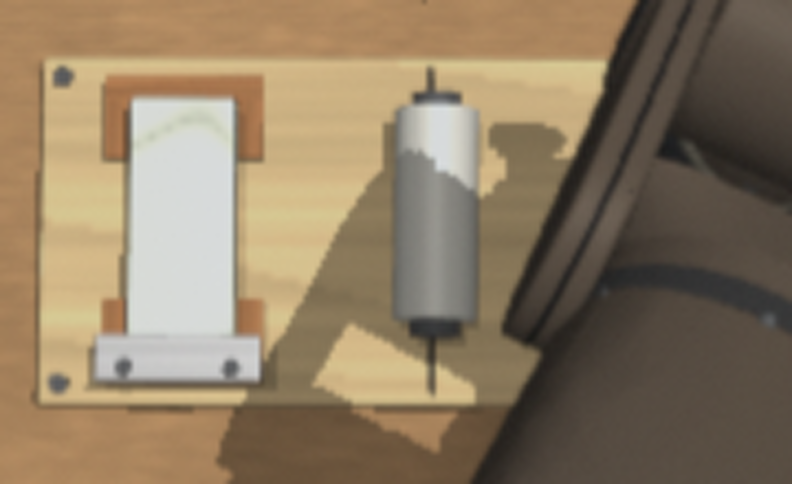

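View pics/zs14.png

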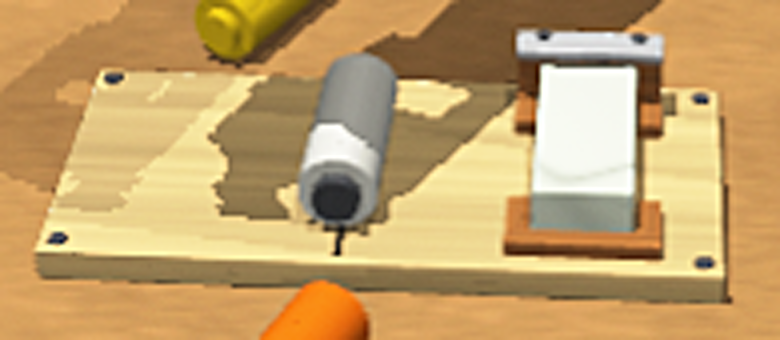

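```bash
python3 rc.py '[[240,37.5,106.3],[317,38,107],[394.5,39.2,107.8]]' '[[187,74.4],[216,74.3],[418,73],[432,73]]'
python3 - <<'E'
from h import *
def cen(C,L,Rr):
    o=-C[2].T@C[3];P=onz([L,Rr],.038,C)
    th=[np.arctan2(p[1]-o[1],o[2]-p[2]) for p in P];m=np.mean(th);h=abs(th[0]-th[1])/2
    return P[:,0].mean().round(4),(o[1]+(o[2]-.038)*np.tan(m)).round(4),(2*(o[2]-.038)/np.cos(m)*np.sin(h)).round(4)
u=lambda a,b:((a+.5)/4.4-.5+260,(b+.5)/4.4-.5+200)
C=cal("top")
for r,l,q in((115,396.5,480),(200,395,479),(310,393.5,477.5)): print(cen(C,u(l,r),u(q,r)))
print("line",onz([u(431,75),u(432,385)],.018,C).round(4),"stubs",onz([u(437,96),u(434,332)],.038,C).round(4))
us=lambda a,b:((a+.5)/4-.5+195,(b+.5)/4-.5+225)
S=cal("scene"); print("scene line",onz([us(338,252),us(341,232)],.018,S).round(4),"stub face centre z.038",onz([us(337,199)],.038,S).round(4))
E
```

```text
roller x,yc,diam [ 0.5073 -0.0646  0.0392]
roller x,yc,diam [ 0.5534 -0.0653  0.0393]
roller x,yc,diam [ 0.6    -0.0657  0.0392]
line [[ 0.4693 -0.064   0.018 ]
 [ 0.4882 -0.0643  0.018 ]
 [ 0.6186 -0.0637  0.018 ]
 [ 0.6278 -0.0636  0.018 ]]
tcp [ 0.5539 -0.1583  0.1634]
(np.float64(0.6003), np.float64(-0.0646), np.float64(0.0398))
(np.float64(0.5594), np.float64(-0.0638), np.float64(0.0398))
(np.float64(0.507), np.float64(-0.0629), np.float64(0.0396))
line [[ 0.6234 -0.0625  0.018 ]
 [ 0.4724 -0.0623  0.018 ]] stubs [[ 0.6095 -0.0641  0.038 ]
 [ 0.4966 -0.0621  0.038 ]]
scene line [[ 0.6226 -0.0607  0.018 ]
 [ 0.6058 -0.0611  0.018 ]] stub face centre z.038 [[ 0.6059 -0.0625  0.038 ]]
```

Both views agree: the roller rests about 1.3 mm short of the line, turned about 1°, and it's still. One gentle nudge of about 1 mm is worthwhile.

```bash
python3 go.py .5525 -.1160 .0203 0
```

```text
t 20.25 pos [ 0.5512 -0.1565  0.1583] xyz [ 0.0017 -0.0403  0.1381] dr [-0.0014  0.0029 -0.0016] deg 0.2 rows>= 3.4 F [-0.1  0.4  0.1] op 0.7
```

```bash
python3 -m jog '[{"grip":0.3,"xyz":[0.001,0,0.04],"dr":[0,0,0]},{"grip":0.3,"xyz":[0.001,0,0.08],"dr":[0,0,0]},{"grip":0.3,"xyz":[0.001,0,0.11],"dr":[0,0,0]},{"grip":0.3,"xyz":[0.001,-0.005,0.13],"dr":[0,0,0]},{"grip":0.3,"xyz":[0.001,-0.015,0.138],"dr":[0,0,0]},{"grip":0.3,"xyz":[0.001,-0.025,0.138],"dr":[0,0,0]},{"grip":0.3,"xyz":[0.001,-0.035,0.138],"dr":[0,0,0]},{"grip":0.3,"xyz":[0.001,-0.045,0.138],"dr":[0,0,0]},{"grip":0.3,"xyz":[0.001,-0.05,0.138],"dr":[0,0,0]},{"grip":0.3,"xyz":[0.001,-0.05,0.138],"dr":[0,0,0]},{"grip":0.3,"xyz":[0.001,-0.05,0.138],"dr":[0,0,0]}]'; python3 go.py .5525 -.0955 .0203 0
```

```text
time: 21.17
eef_pos: [0.5544, -0.1066, 0.0237]
tcp_rot: [1.0, -0.0, 0.001, 0.001]
contact_force: [-0.5, 0.4, 0.3]
opening: 0.7
t 21.1667 pos [ 0.5544 -0.1066  0.0237] xyz [-0.0019 -0.0111  0.0034] dr [ 0.0012 -0.0027 -0.0002] deg 0.17 rows>= 0.3 F [-0.5  0.4  0.3] op 0.7
```

```bash
python3 -m jog '[{"grip":0.3,"xyz":[-0.001,-0.002,0.003],"dr":[0,-0.002,0]},{"grip":0.3,"xyz":[-0.001,-0.004,0.003],"dr":[0,-0.002,0]},{"grip":0.3,"xyz":[-0.001,-0.006,0.003],"dr":[0,-0.002,0]},{"grip":0.3,"xyz":[-0.001,-0.007,0.003],"dr":[0,-0.002,0]},{"grip":0.3,"xyz":[-0.001,-0.0075,0.003],"dr":[0,-0.002,0]},{"grip":0.3,"xyz":[-0.001,-0.008,0.003],"dr":[0,-0.002,0]},{"grip":0.3,"xyz":[-0.001,-0.008,0.003],"dr":[0,-0.002,0]}]'; python3 go.py .5525 -.0955 .0203 0
```

```text
time: 21.75
eef_pos: [0.5525, -0.0988, 0.0193]
tcp_rot: [1.0, -0.001, -0.001, 0.0]
contact_force: [-0.2, 0.2, -0.0]
opening: 0.704
t 21.75 pos [ 0.5525 -0.0988  0.0193] xyz [-0.     -0.0033 -0.001 ] dr [ 0.0001  0.0017 -0.0014] deg 0.12 rows>= 0.1 F [-0.2  0.2 -0. ] op 0.704
```

```bash
python3 -m jog '[{"grip":0.3,"xyz":[0,-0.0005,-0.001],"dr":[0,0,0]},{"grip":0.3,"xyz":[0,-0.001,-0.001],"dr":[0,0,0]},{"grip":0.3,"xyz":[0,-0.0015,-0.001],"dr":[0,0,0]},{"grip":0.3,"xyz":[0,-0.002,-0.001],"dr":[0,0,0]},{"grip":0.3,"xyz":[0,-0.0024,-0.001],"dr":[0,0,0]},{"grip":0.3,"xyz":[0,-0.0028,-0.001],"dr":[0,0,0]},{"grip":0.3,"xyz":[0,-0.0031,-0.001],"dr":[0,0,0]},{"grip":0.3,"xyz":[0,-0.0033,-0.001],"dr":[0,0,0]},{"grip":0.3,"xyz":[0,-0.0034,-0.001],"dr":[0,0,0]},{"grip":0.3,"xyz":[0,-0.0034,-0.001],"dr":[0,0,0]},{"grip":0.3,"xyz":[0,-0.0034,-0.001],"dr":[0,0,0]}]'; python3 roll.py pics/w15.png
python3 -m jog '[{"grip":0.3,"xyz":[0,0.004,0],"dr":[0,0,0]},{"grip":0.3,"xyz":[0,0.012,0],"dr":[0,0,0]},{"grip":0.3,"xyz":[0,0.03,-0.01],"dr":[0,0,0]},{"grip":0.3,"xyz":[0,0.05,-0.03],"dr":[0,0,0]},{"grip":0.3,"xyz":[0,0.06,-0.07],"dr":[0,0,0]},{"grip":0.3,"xyz":[0,0.06,-0.11],"dr":[0,0,0]},{"grip":0.3,"xyz":[0,0.06,-0.14],"dr":[0,0,0]},{"grip":0.3,"xyz":[0,0.06,-0.14],"dr":[0,0,0]},{"grip":0.3,"xyz":[0,0.06,-0.14],"dr":[0,0,0]},{"grip":0.3,"xyz":[0,0.06,-0.14],"dr":[0,0,0]},{"grip":0.3,"xyz":[0,0.06,-0.14],"dr":[0,0,0]},{"grip":0.3,"xyz":[0,0.06,-0.14],"dr":[0,0,0]}]'
python3 roll.py pics/w16.png
python3 - <<'E'
from h import *
im=ctrl.read_camera("top");cv2.imwrite("pics/t16.png",im[:,:,::-1]); zoom(im,260,200,440,310,4.4,"pics/zt16.png")
w=cv2.imread("pics/w16.png")[:,:,::-1]; zoom(w,140,0,500,200,2.2,"pics/zw16.png")
E
```

```text
time: 22.67
eef_pos: [0.5525, -0.0953, 0.0203]
tcp_rot: [1.0, -0.001, -0.001, 0.0]
contact_force: [0.1, -0.0, 1.0]
opening: 0.7
t 22.6667 tcp [ 0.5525 -0.0953  0.0203] F [ 0.1 -0.   1. ] dq 0.003
time: 23.72
eef_pos: [0.5514, -0.1549, 0.158]
tcp_rot: [1.0, -0.001, -0.003, -0.001]
contact_force: [-0.5, 0.3, -0.8]
opening: 0.699
t 23.7167 tcp [ 0.5514 -0.1549  0.158 ] F [-0.5  0.3 -0.8] dq 0.005
```

View pics/zt16.png

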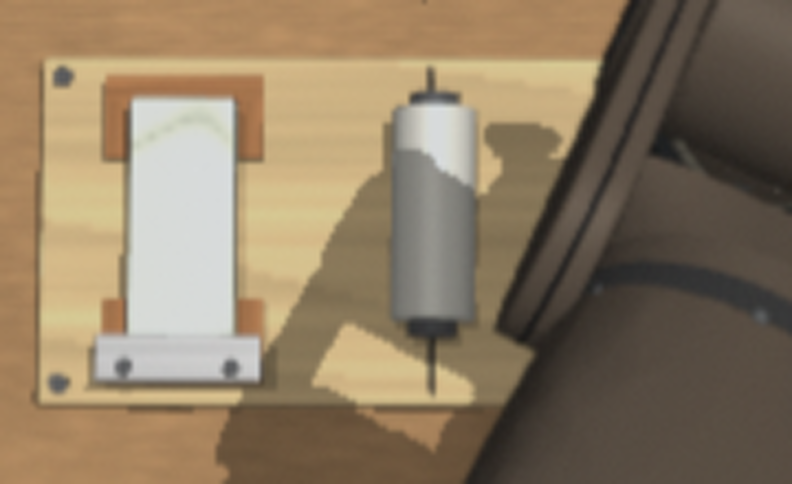

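View pics/zw16.png

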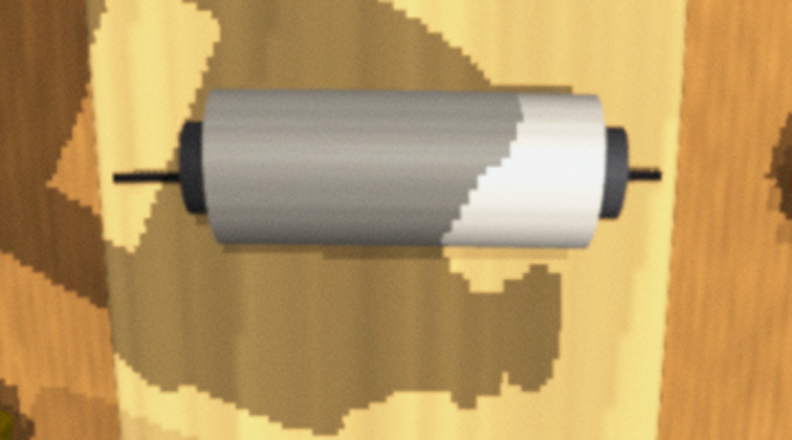

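View pics/t16.png

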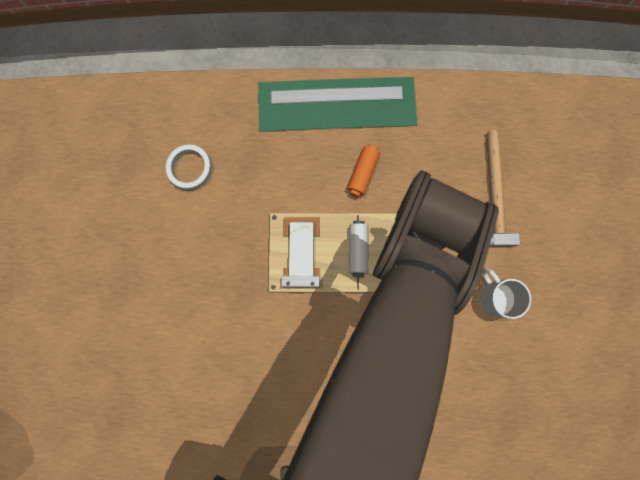

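```bash
python3 rc.py '[[245.5,41,110],[317,41.6,111],[394.5,42.8,112]]' '[[192,80.6],[218,80.2],[427,79],[440,79]]'
python3 - <<'E'
from h import *
C=cal("top");o=-C[2].T@C[3]
def cen(L,Rr):
    P=onz([L,Rr],.038,C);th=[np.arctan2(p[1]-o[1],o[2]-p[2]) for p in P];m=np.mean(th);h=abs(th[0]-th[1])/2
    return P[:,0].mean().round(4),(o[1]+(o[2]-.038)*np.tan(m)).round(4),(2*(o[2]-.038)/np.cos(m)*np.sin(h)).round(4)
u=lambda a,b:((a+.5)/4.4-.5+260,(b+.5)/4.4-.5+200)
for r,l,q in((115,394,477),(200,392.5,476),(310,390.5,474.5)): print(cen(u(l,r),u(q,r)))
print("line",onz([u(431,75),u(432,385)],.018,C).round(4))
E
```

```text
roller x,yc,diam [ 0.5074 -0.063   0.0388]
roller x,yc,diam [ 0.5496 -0.0638  0.0389]
roller x,yc,diam [ 0.5953 -0.0642  0.0389]
line [[ 0.4693 -0.0641  0.018 ]
 [ 0.4861 -0.0641  0.018 ]
 [ 0.6192 -0.0636  0.018 ]
 [ 0.6276 -0.0635  0.018 ]]
tcp [ 0.5514 -0.1549  0.158 ]
(np.float64(0.6003), np.float64(-0.0633), np.float64(0.0396))
(np.float64(0.5594), np.float64(-0.0625), np.float64(0.0396))
(np.float64(0.507), np.float64(-0.0614), np.float64(0.0396))
line [[ 0.6234 -0.0625  0.018 ]
 [ 0.4724 -0.0623  0.018 ]]
```

Run:
```python
from plant import ctrl
print(ctrl.sign_off())
```

```text
the job is handed in; nothing more can be done
None
```

I fitted the stone block into its pocket and rolled the roller up to the black line. The job was handed in at about 24 s of the 72 s allowed.

- **Block:** I tilted it about 8°, tucked the low end under the steel lip, then lowered the other end until the floor carried its weight. The pictures after release show it lying flat in the pocket, under the lip and inside the far wall.
- **Roller:** I pushed it with two spread fingers along the deck, never gripping or lifting it. It stopped 1.3 mm short, so I gave it one more small nudge. The last wrist and top views both put its centre within about 0.3 mm of the line. It still sits about 1° off parallel; I left that, because pushing could not turn it.
- **Calibration disagreement:** the cameras' absolute y readings differed by 2–3 mm, so I relied on comparisons within a single picture for the fit and the final position.
- **Everything else:** the last top view shows the tape, mug, hammer and orange roller where they started. The yellow roller was hidden by the arm in that view, and I did not go near it. The gripper was clear of everything at hand-in.

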